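# Hook and close the battery cover of a lighting power pack

## Task

Close the battery bay of the olive power pack with the loose cover: tilt the cover, hook its orange lip under the pack's orange ledge until it stops, then swing it down and press until it sits level on its rails behind the white roller catch, and let go. Feel your way in and be gentle: never push the cover against the pack with more than about 30 N. Leave the tape rolls and the screwdriver where they are.

Things in the scene. Friction and masses are not known exactly. Their poses are not given: they have to be found in the camera images.
- cover: Loose cover, 0.2-0.4 kg: aluminium plate 100 x 100 x 5 mm, lying flat on the desk, handle up. Origin: centre of its underside, z up. An orange lip, 60 wide (y), 4 thick (z 0 to 4), sticks out 9 mm from the middle of the -x edge. Seated: axes parallel to the pack's, origin at point seat plus the frame's shift (x within 1.5 mm, y within 3).
- lip_tip (a point): Middle of the end face of the cover's lip, at (-59, 0, 2) mm in the cover's frame; axes as the cover's. Sliding in at a tilt of 28 degrees (far edge up), the cover clears rails, roller and ledge when this point is about 0.5 mm above the height of the rails' tops (86.5 mm over the desk).
- handle (a point): Best grip point of the cover, at (10, 0, 36) mm in its frame: middle of a black bow handle's bar running along y, 14 mm thick (x), 80 long, z = 24 to 46 above the plate's underside, on two posts at y = +-34.
- pack: Olive power pack, fixed, 245 x 175 mm (x, y). Origin: centre of its underside on the desk, z up; x points from ledge to catch, ledge side towards the robot. Its dark bay frame (top z = 97.5 mm, ledge 100) is clamped on slide tracks, firm, 5 to 50 mm along +x from the track's near end, differently each time, NOT shown by any pose: find it by touch. Bay places below are for shift 0; all move with it.
- ledge (a point): Middle of the lower free edge of the orange ledge if the frame stood at the near end of its track (shift 0): (-77, 0, 95) mm in the pack frame; the true one is 5 to 50 mm further to +x. Ledge 5 mm thick, across the whole bay. Under it a slot, open down to z = 70, runs 8 mm further to -x and ends at a back stop (x = -85 plus shift).
- seat (a point): Place of the seated cover's origin for shift 0: (-25, 0, 86) mm in the pack frame. Two rails with tops at z = 86 carry the cover's side edges (|y| 45 to 53, x -69 to 25). Side walls' inner faces at y = +-53, far wall's at x = 26.5; wall tops z = 97.5. x values plus the frame's shift. A blue battery lies below, top z = 77.
- catch_mid (a point): Axis, for shift 0, of the white roller of the sprung catch, at (28, 0, 96.5) mm in the pack frame; 12 mm across, 34 long (y). It yields towards +x (5 N to start, 0.7 N more per mm, 8 mm travel). The cover's far edge is pressed down past it with some 5 to 12 N on the handle; it then holds the cover down.
- tape_green: Green tape roll lying flat, 90 mm across, 48 mm high; a bystander. Origin: centre of its underside.
- tape_white: White tape roll lying flat, 72 mm across, 24 mm high; a bystander. Origin: centre of its underside.
- screwdriver: Red-handled screwdriver lying on the desk, about 200 mm long; a bystander. Origin: underside of its middle, x along the blade.
There are look-alikes about, which are no part of the job. What is meant by the cover is not blue, and is the smaller of those in its own colour.

How it is judged:
On the way:
1. the cover is tilted, far edge up, with its lip dipped into the bay below the ledge's underside (angle between cover's own z axis and vertical between 0.12 and 0.9 rad and z of lip_tip in the frame of pack between 0.07 and 0.095 m and x of lip_tip in the frame of pack between -0.087 and -0.029 m and y of lip_tip in the frame of pack between -0.01 and 0.01 m), for 0.1 s.
At the end, for the whole second after the job is handed in: The cover lies at rest, level within 0.03 rad, its underside on the rails (86 mm above the desk, within 2 mm), within 27.5 mm along x (the frame's shift and play) and 5 mm along y of the pack's middle and parallel to the pack within 0.08 rad; released (angle between cover's own z axis and vertical below 0.03 rad and z of cover in the frame of pack between 0.084 and 0.088 m and x of cover in the frame of pack between -0.0275 and 0.0275 m and y of cover in the frame of pack between -0.005 and 0.005 m and angle between the x axis of cover and the x axis of pack, either way round below 0.08 rad and linear speed of cover below 0.02 m/s); the robot touches nothing.
It fails at once if the cover is pushed against the pack with more than 30 N (contact force between cover and pack above 30 N).
It fails at once if the green tape roll is moved more than 2 cm (distance of tape_green from where it was at the start of the episode above 0.02 m).
It fails at once if the white tape roll is moved more than 2 cm (distance of tape_white from where it was at the start of the episode above 0.02 m).
It fails at once if the screwdriver is moved more than 2 cm (distance of screwdriver from where it was at the start of the episode above 0.02 m).
It also fails if it takes over 61 s, if anything falls off the work surface, if the arm or the gripper's body presses on something with over 40 N, if the wrist force passes 120 N, or if a joint passes its speed limit or range.

## Robot

A 6-joint arm with a two-finger parallel gripper is mounted at the origin on the work surface. World frame = base frame: x ahead of the robot, y to its left, z up, the work surface at z = 0. Lengths are in m, angles in rad, forces in N, time in s.
With the tool pointing down it reaches from about 0.25 to 0.725 m from the base axis. Payload 4 kg.
Tool frame: the origin (TCP) lies midway between the tips of the shut fingers; the grasp point (between the pads) lies pinch_z behind it (pinch_z is the distance from the TCP to the grasp point, in m); z points along the fingers, y is the direction in which the jaws open and shut (so a half turn about z gives the same grasp; the last joint's range is limited). The gripper opens to 85 mm and grips with 20 to 120 N. Pads are 22 mm wide; open, the fingers measure 114 mm over their backs; the gripper's body (76 mm by 85 mm) begins 54 mm behind the grasp point. The pads swing forward as they close: fully open they stand 13 mm farther back than shut.
Start: joints at [1.315, 0.241, 0.005, 1.335, 0, 1.571], TCP at [0.127, 0.484, 0.194] pointing down, gripper open.
Joint ranges: [-2.72, 2.72], [-1.05, 1.87], [-1.09, 1.28], [-1.99, 2.15], [-1.42, 1.44], [-3.14, 3.14]. Speed limits (rad/s): [2.79, 2.79, 3.14, 3.14, 3.14, 3.14].

## Interface

Orientations are given as a unit quaternion [x, y, z, w].
In Python, from workcell import * gives the robot as it stands.
- The arm moves only by the tool move_arm, never from a script. Its argument "motion" is a list of rows, each a list of 3 entries, a list of its own where there are three numbers: the finger opening in mm, from 0 to 85.4, then the shift along the tool's x, y, z in units of 50 mm (1.0 is 50 mm), then the turn about the tool's z in units of 6 degrees (1.0 is 6 degrees). In form: [[claw, [dx, dy, dz], roll], ...]. A call has exactly 10 rows; each row is the pose to reach, as a shift and turn from the pose commanded when the call began, along the tool's axes at that moment; what a row does not reach only later rows make up. A row lasts 1/10 s, in which the tool goes at most 50 mm and 8.59 degrees, less where a joint would pass 70% of its speed; a pose out of reach is approached as far as the arm can. A call with a gripper value outside its range is refused whole. The fingers move at their own pace and stop on an object; the grip force is fixed at half the most. Time passes only in rows, so rows that repeat a pose let the fingers close, or fill a call up. It gives the time, the measured TCP pose, the force and the opening at its end, in the units of the state.
- get_obs(): the state, without advancing time (a new reading comes with each control period).
- camera(name): name is "side" or "top" or "wrist"; returns a dict with "color" (420x560x3 uint8, red, green, blue), "fx", "fy", "cx", "cy" (pixels), "distortion" ([k1, k2, p1, p2, k3] as OpenCV has them; the pictures are not rectified), "rvec" (rotation vector, rad) and "tvec" (3), from world to camera coordinates, as OpenCV has them; the wrist camera has in their place "mount" (4x4, takes a point from camera to tool coordinates, whose origin is the TCP and whose axes are the flange's). Camera axes: x right, y down, z forward; pixel columns grow to the right and rows downward; lengths in m; the calibration is good to about 2 mm. A picture is of the moment at which its call begins: read the wrist's pose just before it. There is no depth.
- job_done(): hands the job in, once; it reports no verdict.
The state is a dict: "clock": time; "joint_pos": joint angles; "joint_vel": joint speeds; "tau": joint torques, N m; "eef_pos": TCP position; "tool_rot": TCP orientation; "ft_force": force on the tool from outside, world axes, zero at the start; "ft_torque": the same for the moment, N m; "grip_width": finger opening in m.
Only numpy, scipy, OpenCV 4.12 (cv2) and the standard library are available. Lean on these libraries where they do the work, as an engineer would, in place of code of your own. Each camera call takes 0.05 s, during which the arm holds its last target.

## Working session

There is one attempt and no reset: what is moved stays moved. The work goes in short steps, Python scripts to look and compute and a tool call to move; the robot and the scene stay as the last step left them, time stands still between calls to the robot, and variables do not carry over. Pictures are saved under pics/ and viewed, and the job is handed in when it is done.

Besides the shell and the picture viewer there is one more tool, called after "Request:" as name(argument=value, ...) on one line, values as JSON. move_arm: Moves the arm, as the interface text tells. Its arguments: {"type":"object","properties":{"motion":{"type":"array","items":{"type":"array"}}},"required":["motion"]}

```bash
ls; mkdir -p pics; python3 - <<'E'
from workcell import *
import cv2
o=get_obs()
for k,v in o.items(): print(k,v)
for n in("top","side","wrist"):
    c=camera(n); cv2.imwrite(f"pics/{n}0.png",c["color"][:,:,::-1])
    print(n,{k:v for k,v in c.items() if k!="color"})
E
```

```text
pics
clock 0.0
joint_pos [1.31496786e+00 2.41424192e-01 3.73838182e-03 1.33516325e+00
 1.41823618e-05 1.57082199e+00]
joint_vel [ 0.00154407  0.00048036 -0.00035858 -0.00067635  0.00012264  0.00053674]
tau [ 1.21951725e-03 -3.72319579e+01  2.52406830e+01  1.70493324e-02
  7.77308560e-05  7.11699339e-07]
eef_pos [0.12634495 0.48306347 0.19321281]
tool_rot [ 1.27578361e-01  9.91827963e-01 -1.01707861e-03 -1.37949375e-04]
ft_force [ 0.50063563 -0.15496222 -0.4244467 ]
ft_torque [-0.01439512  0.03080173 -0.01394596]
grip_width 0.0856966119036066
top {'fx': 467.0025436439018, 'fy': 467.0025436439018, 'cx': 274.608766925054, 'cy': 207.0371205058658, 'distortion': array([0.03544262, 0.        , 0.        , 0.        , 0.        ]), 'rvec': array([ 2.15222884, -2.17394276,  0.14698624]), 'tvec': array([-0.00733583,  0.52898837,  1.0101532 ])}
side {'fx': 399.95228946642845, 'fy': 399.95228946642845, 'cx': 276.85134224182246, 'cy': 207.00839923362696, 'distortion': array([-0.02006399,  0.        ,  0.        ,  0.        ,  0.        ]), 'rvec': array([ 2.18159531, -0.74292159,  0.32366545]), 'tvec': array([-0.42102717,  0.25833772,  0.6854476 ])}
wrist {'fx': 352.7282489374336, 'fy': 352.7282489374336, 'cx': 275.5417371593478, 'cy': 215.83250480753335, 'distortion': array([-0.0573738,  0.       ,  0.       ,  0.       ,  0.       ]), 'mount': array([[ 9.05372546e-04, -9.53027194e-01, -3.02883388e-01,
         7.73500126e-02],
       [ 9.99999589e-01,  8.75833030e-04,  2.33355413e-04,
        -2.36088684e-04],
       [ 4.28812213e-05, -3.02883475e-01,  9.53027596e-01,
        -1.80045196e-01],
       [ 0.00000000e+00,  0.00000000e+00,  0.00000000e+00,
         1.00000000e+00]])}
```

View pics/top0.png

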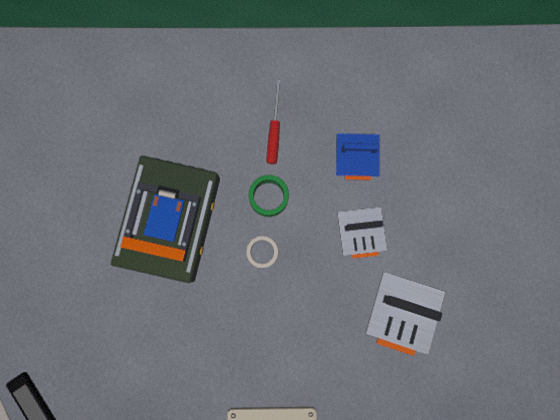

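View pics/side0.png

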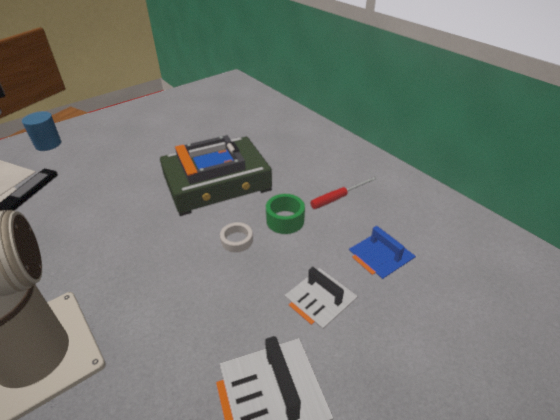

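View pics/wrist0.png

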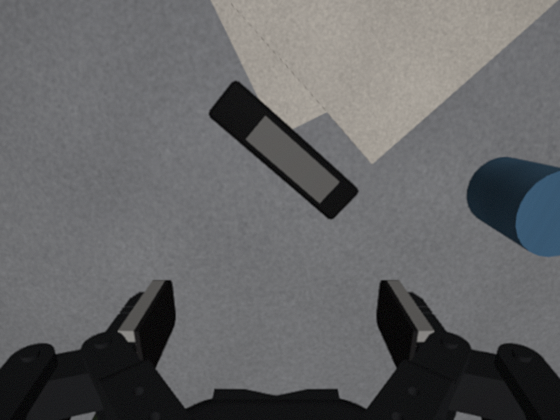

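The top view shows three cover-like plates: blue at (358,155), a small grey one at (362,232) and a large grey one at (405,313). The cover is not blue and is the smaller of its colour, so it should be the grey one at (362,232). The pack is at (165,218), with its orange ledge at (153,249). Next I'll enlarge crops to confirm and measure.

```bash
cat > h.py <<'E'
from workcell import *
import cv2, numpy as np
from scipy.spatial.transform import Rotation as R
def cam(n):
    o=get_obs(); c=camera(n); K=np.array([[c["fx"],0,c["cx"]],[0,c["fy"],c["cy"]],[0,0,1]])
    if n=="wrist":
        T=np.eye(4); T[:3,:3]=R.from_quat(o["tool_rot"]).as_matrix(); T[:3,3]=o["eef_pos"]
        W=T@np.array(c["mount"]); Rc=W[:3,:3]; C=W[:3,3]
    else:
        Rm=cv2.Rodrigues(c["rvec"])[0]; Rc=Rm.T; C=-Rm.T@c["tvec"]
    return dict(im=np.ascontiguousarray(c["color"][:,:,::-1]),K=K,D=c["distortion"],R=Rc,C=C)
def onz(c,p,z):
    p=np.array(p,float).reshape(-1,1,2); u=cv2.undistortPoints(p,c["K"],c["D"]).reshape(-1,2)
    d=np.c_[u,np.ones(len(u))]@c["R"].T
    return c["C"]+d*((z-c["C"][2])/d[:,2])[:,None]
def proj(c,X):
    Rm=c["R"].T; return cv2.projectPoints(np.array(X,float).reshape(-1,1,3),cv2.Rodrigues(Rm)[0],-Rm@c["C"],c["K"],c["D"])[0].reshape(-1,2)
def crop(c,x0,y0,x1,y1,s,f): cv2.imwrite("pics/"+f,cv2.resize(c["im"][y0:y1,x0:x1],None,fx=s,fy=s,interpolation=cv2.INTER_CUBIC))
def mask(c,lo,hi,roi):
    h=cv2.inRange(cv2.cvtColor(c["im"],cv2.COLOR_BGR2HSV),lo,hi); m=np.zeros_like(h); x0,y0,x1,y1=roi; m[y0:y1,x0:x1]=h[y0:y1,x0:x1]; return m
def rect(m):
    k=max(cv2.findContours(m,cv2.RETR_EXTERNAL,cv2.CHAIN_APPROX_NONE)[0],key=cv2.contourArea); return cv2.boxPoints(cv2.minAreaRect(k)),cv2.contourArea(k)
E
python3 - <<'E'
from h import *
np.set_printoptions(precision=4,suppress=True)
c=cam("top"); crop(c,100,145,240,290,5,"pack1.png"); crop(c,325,195,455,365,3.5,"cov1.png")
for nm,lo,hi,roi,z in [("lip",(3,150,100),(20,255,255),(335,240,395,265),.004),("bar",(0,0,0),(179,255,60),(340,215,390,234),.046),("ledge",(3,150,100),(20,255,255),(105,225,220,270),.100),("plate",(0,0,130),(179,60,255),(330,200,392,262),.005),("bigplate",(0,0,130),(179,60,255),(360,268,450,360),.005),("roller",(0,0,150),(179,60,255),(155,185,182,202),.1)]:
    b,a=rect(mask(c,lo,hi,roi)); X=onz(c,b,z); print(nm,a,b.mean(0)); print(X[:,:2], X.mean(0)[:2], "sides",np.linalg.norm(X[0]-X[1]),np.linalg.norm(X[1]-X[2]))
E
```

```text
lip 55.5 [364.5732 254.6585]
[[ 0.4224 -0.187 ]
 [ 0.4282 -0.2442]
 [ 0.421  -0.2447]
 [ 0.4153 -0.1876]] [ 0.4217 -0.2159] sides 0.05752297170632922 0.007206656876071626
bar 148.5 [363.8536 225.1829]
[[ 0.4869 -0.1678]
 [ 0.495  -0.2474]
 [ 0.4836 -0.2482]
 [ 0.4755 -0.1687]] [ 0.4853 -0.2081] sides 0.08004448425716966 0.011407398864686029
ledge 683.5 [152.6254 248.4626]
[[0.4408 0.3055]
 [0.4646 0.3007]
 [0.4335 0.1736]
 [0.4097 0.1788]] [0.4372 0.2397] sides 0.02433480832718559 0.13092771479152532
plate 1698.5 [361.5 230.5]
[[ 0.5474 -0.1452]
 [ 0.5462 -0.2808]
 [ 0.4069 -0.2749]
 [ 0.4081 -0.1415]] [ 0.4772 -0.2106] sides 0.13563328406633193 0.139347826754514
bigplate 3531.5 [402.3733 308.4287]
[[ 0.2551 -0.1849]
 [ 0.4068 -0.2432]
 [ 0.3493 -0.4072]
 [ 0.2    -0.3462]] [ 0.3028 -0.2954] sides 0.16251664744307123 0.17375311461848836
roller 39.0 [166.4884 194.0752]
[[0.5482 0.2299]
 [0.5568 0.2287]
 [0.5516 0.197 ]
 [0.543  0.1982]] [0.5499 0.2135] sides 0.008625348305036746 0.032147968466106236
```

View pics/pack1.png

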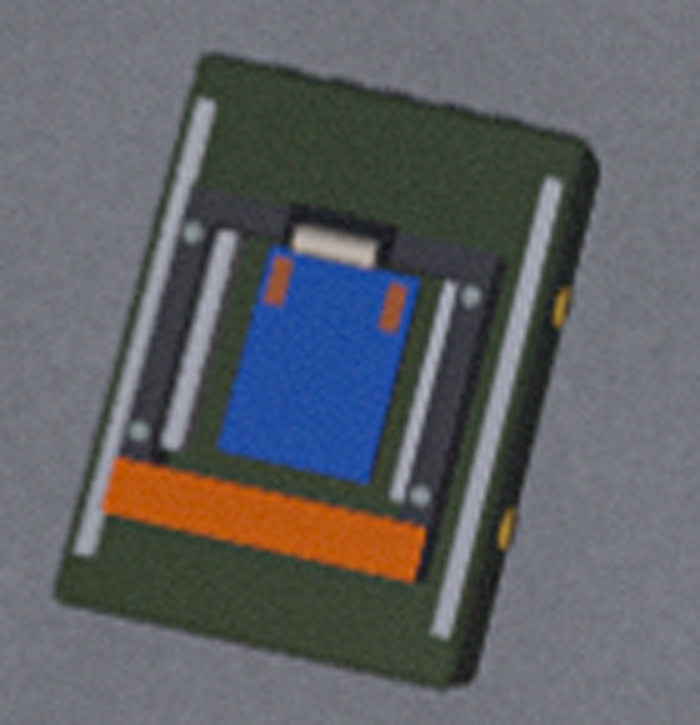

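View pics/cov1.png

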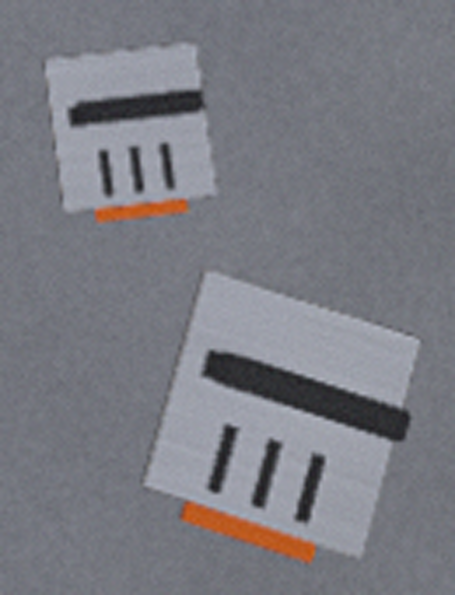

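The 57 x 7 mm lip and 80 mm bar match the small grey cover at (362,232). The big one, at (405,313), is about 150 mm wide. On the way I'll look into the bay from above with the wrist camera.

Request:
move_arm(motion=[[85, [-0.8, -0.4, -0.2], 1.4], [85, [-1.7, -0.8, -0.4], 2.8], [85, [-2.6, -1.2, -0.7], 4.2], [85, [-3.5, -1.7, -0.7], 5.6], [85, [-4.4, -2.1, -0.7], 7], [85, [-5.3, -2.5, -0.7], 8.4], [85, [-6.2, -2.9, -0.7], 9.8], [85, [-7.1, -3.4, -0.7], 11.2], [85, [-8, -3.8, -0.7], 12.6], [85, [-8.55, -4.1, -0.7], 14]])

```text
clock: 1.2
eef_pos: [0.4903, 0.1748, 0.2287]
tool_rot: [0.761, 0.648, -0.0, 0.0]
ft_force: [0.1, 0.8, -1.0]
grip_width: 0.0851
```

Request:
move_arm(motion=[[85, [0, 0, 0], 0.84], [85, [0, 0, 0], 0.84], [85, [0, 0, 0], 0.84], [85, [0, 0, 0], 0.84], [85, [0, 0, 0], 0.84], [85, [0, 0, 0], 0.84], [85, [0, 0, 0], 0.84], [85, [0, 0, 0], 0.84], [85, [0, 0, 0], 0.84], [85, [0, 0, 0], 0.84]])

```text
clock: 2.2
eef_pos: [0.4882, 0.1773, 0.2291]
tool_rot: [0.786, 0.618, 0.0, 0.0]
ft_force: [-0.5, -0.9, -0.4]
grip_width: 0.085
```

```bash
python3 - <<'E'
from h import *
np.set_printoptions(precision=4,suppress=True)
o=get_obs(); print(o["clock"],o["joint_pos"],o["eef_pos"],R.from_quat(o["tool_rot"]).as_matrix(),o["ft_force"])
c=cam("wrist"); cv2.imwrite("pics/w1.png",c["im"])
import pickle; pickle.dump(c,open("w1.pkl","wb"))
E
```

```text
2.2 [0.3483 0.2678 0.1317 1.4346 0.     2.158 ] [0.4882 0.1773 0.2291] [[ 0.2367  0.9716  0.0001]
 [ 0.9716 -0.2367  0.    ]
 [ 0.      0.     -1.    ]] [-0.5383 -0.8936 -0.4489]
```

View pics/w1.png

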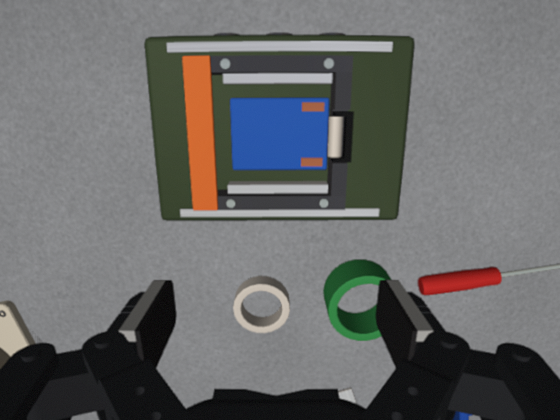

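The wrist view shows the ledge at columns 183-217, the roller at (336,137), and the rails along rows 78 and 187. Next I'll measure these edges.

```bash
python3 - <<'E'
from h import *
import pickle
np.set_printoptions(precision=4,suppress=True)
c=pickle.load(open("w1.pkl","rb")); crop(c,140,30,420,230,2.8,"w1c.png")
def show(nm,b,z):
    X=onz(c,b,z); print(nm,b.round(1).tolist()); print(X[:,:2].tolist() and X[:,:2], X.mean(0)[:2],"sides",np.linalg.norm(X[0]-X[1]),np.linalg.norm(X[1]-X[2]))
for nm,lo,hi,roi,z in [("ledge",(3,150,100),(20,255,255),(170,40,225,220),.1),("roller",(0,0,150),(179,70,255),(326,105,346,170),.1),("railT",(0,0,110),(179,70,255),(215,66,340,90),.086),("railB",(0,0,110),(179,70,255),(215,178,340,197),.086),("strT",(0,0,110),(179,70,255),(160,38,400,56),.0),("strB",(0,0,110),(179,70,255),(170,206,390,220),.0)]:
    m=mask(c,lo,hi,roi)
    b,a=rect(m); show(nm,b,z)
    if nm=="ledge":
        k=max(cv2.findContours(m,0,1)[0],key=cv2.contourArea); q=cv2.approxPolyDP(k,6,True)[:,0].astype(float); show("quad",q,.1)
E
```

```text
ledge [[181.5, 55.900001525878906], [209.60000610351562, 54.400001525878906], [218.1999969482422, 208.89999389648438], [190.10000610351562, 210.39999389648438]]
[[0.4412 0.3079]
 [0.4639 0.3033]
 [0.434  0.1756]
 [0.4084 0.1803]] [0.4369 0.2418] sides 0.023132345440102463 0.13114735099207828
quad [[183.0, 56.0], [192.0, 207.0], [216.0, 209.0], [209.0, 56.0]]
[[0.4424 0.3075]
 [0.4111 0.183 ]
 [0.432  0.176 ]
 [0.463  0.3022]] [0.4371 0.2422] sides 0.12834555138683976 0.022058536122318416
roller [[327.79998779296875, 155.89999389648438], [329.3999938964844, 116.5999984741211], [340.6000061035156, 117.0], [339.0, 156.39999389648438]]
[[0.5409 0.1995]
 [0.5487 0.2319]
 [0.5579 0.2294]
 [0.5504 0.1968]] [0.5495 0.2144] sides 0.03339231368208598 0.00954533194397827
railT [[222.0, 83.0], [222.0, 73.0], [332.0, 73.0], [332.0, 83.0]]
[[0.4658 0.2807]
 [0.468  0.2886]
 [0.56   0.2663]
 [0.5584 0.2582]] [0.5131 0.2734] sides 0.008201462606516288 0.09461214280713033
railB [[227.0, 193.0], [227.0, 184.0], [327.0, 184.0], [327.0, 193.0]]
[[0.4432 0.1852]
 [0.4456 0.1935]
 [0.5366 0.1715]
 [0.5349 0.1629]] [0.4901 0.1783] sides 0.00867814262836839 0.09362536334218052
strT [[166.0, 41.099998474121094], [392.0, 40.0], [392.0, 51.0], [166.0, 52.099998474121094]]
[[0.4081 0.3442]
 [0.6435 0.2883]
 [0.6418 0.2774]
 [0.4048 0.3337]] [0.5246 0.3109] sides 0.24192860978032601 0.011019880774911764
strB [[180.0, 208.0], [379.0, 208.0], [379.0, 216.0], [180.0, 216.0]]
[[0.3654 0.1628]
 [0.6003 0.1059]
 [0.5988 0.0958]
 [0.3622 0.1531]] [0.4817 0.1294] sides 0.2417099348193566 0.010241733241094758
```

View pics/w1c.png

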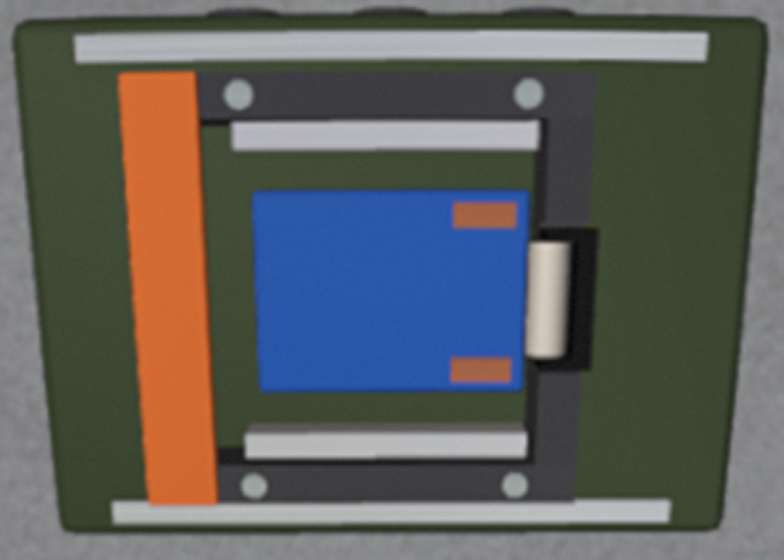

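Request:
move_arm(motion=[[85, [-0.85, 0.2, 0], -0.33], [85, [-1.7, 0.42, 0], -0.65], [85, [-2.55, 0.63, 0], -0.98], [85, [-3.4, 0.84, 0.2], -1.3], [85, [-4.25, 1.05, 0.4], -1.63], [85, [-5.1, 1.26, 0.6], -1.95], [85, [-5.95, 1.47, 0.8], -2.3], [85, [-6.8, 1.7, 1.0], -2.6], [85, [-7.65, 1.9, 1.2], -2.9], [85, [-8.44, 2.1, 1.38], -3.25]])

```text
clock: 3.25
eef_pos: [0.4899, -0.2597, 0.1596]
tool_rot: [0.67, 0.742, -0.0, 0.0]
ft_force: [1.2, 1.0, -0.0]
grip_width: 0.0848
```

Request:
move_arm(motion=[[85, [0, 0, 0], 0], [85, [0, 0, 0], 0], [85, [0, 0, 0], 0], [85, [0, 0, 0], 0], [85, [0, 0, 0], 0], [85, [0, 0, 0], 0], [85, [0, 0, 0], 0], [85, [0, 0, 0], 0], [85, [0, 0, 0], 0], [85, [0, 0, 0], 0]])

```text
clock: 4.25
eef_pos: [0.4903, -0.2576, 0.1601]
tool_rot: [0.67, 0.742, -0.0, -0.0]
ft_force: [-0.4, -0.8, 0.9]
grip_width: 0.0849
```

```bash
python3 - <<'E'
from h import *
import pickle
np.set_printoptions(precision=4,suppress=True)
o=get_obs(); M=R.from_quat(o["tool_rot"]).as_matrix(); print(o["clock"],o["joint_pos"],o["eef_pos"],M)
c=cam("wrist"); cv2.imwrite("pics/w2.png",c["im"]); pickle.dump((c,o),open("w2.pkl","wb"))
print(proj(c,[[.4853,-.2081,.046],[.4217,-.2159,.004]]))
E
```

```text
4.25 [-0.4838  0.3633  0.0856  1.2931  0.      0.9857] [ 0.4903 -0.2576  0.1601] [[-0.1011  0.9949 -0.0001]
 [ 0.9949  0.1011  0.    ]
 [ 0.     -0.     -1.    ]]
[[275.504  139.1336]
 [207.2443 136.4047]]
```

View pics/w2.png

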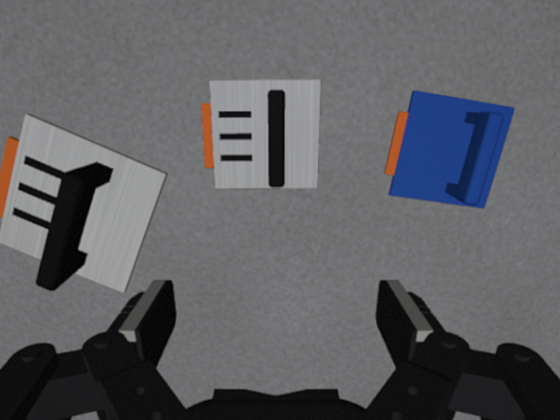

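The small grey cover sits centred at (265,135), with its bar at (276,138) and its orange lip at (208,136). That is where the top camera predicted it. The larger grey one is at (80,200) and the blue one at (450,150). I'll measure the bar and plate now.

```bash
python3 - <<'E'
from h import *
import pickle
np.set_printoptions(precision=4,suppress=True)
c,o=pickle.load(open("w2.pkl","rb")); crop(c,180,60,350,210,4,"w2c.png")
M=R.from_quat(o["tool_rot"]).as_matrix()
def show(nm,b,z):
    X=onz(c,b,z); T=(X-o["eef_pos"])@M; print(nm,b.round(1).tolist(),X.mean(0)[:2],"tool",T.mean(0)); print(T[:,:2].tolist(),"sides",np.linalg.norm(X[0]-X[1]),np.linalg.norm(X[1]-X[2]))
for nm,lo,hi,roi,z in [("lip",(3,150,100),(20,255,255),(190,90,220,180),.004),("bar",(0,0,0),(179,255,60),(262,80,300,195),.046),("plate",(0,0,118),(179,40,255),(195,70,335,200),.005)]:
    m=mask(c,lo,hi,roi)
    if nm=="plate": m=cv2.morphologyEx(m,cv2.MORPH_OPEN,np.ones((5,5)))
    show(nm,rect(m)[0],z)
E
```

```text
lip [[201.1999969482422, 104.0], [209.5, 103.5999984741211], [213.10000610351562, 166.89999389648438], [204.6999969482422, 167.39999389648438]] [ 0.4216 -0.2157] tool [ 0.0486 -0.0641  0.1561]
[[0.077672467043112, -0.06804514383958533], [0.07803183233212525, -0.060386138394785197], [0.019550349015719806, -0.05997843612551778], [0.019119194992837645, -0.0680206360740762]] sides 0.007667431638929576 0.05848290448151005
bar [[268.0, 186.0], [268.0, 90.0], [284.0, 90.0], [284.0, 186.0]] [ 0.4858 -0.2085] tool [0.0493 0.0004 0.1141]
[[0.0103941652269703, -0.0063264079694388175], [0.08818480599191224, -0.005933476892075111], [0.08819644505940988, 0.006725165264617744], [0.010409734645638415, 0.007314940724346236]] sides 0.07779163318301069 0.012658647521778763
plate [[209.0, 79.0], [320.0, 79.0], [320.0, 188.0], [209.0, 188.0]] [ 0.475  -0.2097] tool [ 0.0492 -0.0103  0.1551]
[[0.0992981170890125, -0.05966117083404289], [0.09924537509297374, 0.039782125599512816], [-0.0008553551835225664, 0.04336913788161617], [-0.0009463781612036211, -0.0648162153696178]] sides 0.09944331053244036 0.10016497827784364
```

View pics/w2c.png

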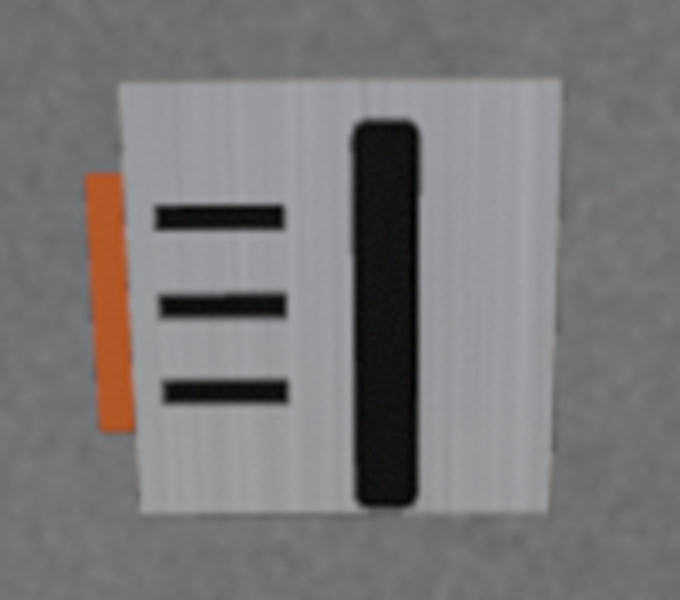

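Request:
move_arm(motion=[[85, [0.5, 0, 0], 0], [60, [0.98, 0, 0], 0], [45, [0.98, 0, 0.5], 0], [40, [0.98, 0, 1.0], 0], [40, [0.98, 0, 1.5], 0], [40, [0.98, 0, 2.0], 0], [40, [0.98, 0, 2.4], 0], [40, [0.98, 0, 2.7], 0], [40, [0.98, 0, 2.86], 0], [40, [0.98, 0, 2.86], 0]])

```text
clock: 5.3
eef_pos: [0.4844, -0.2085, 0.016]
tool_rot: [0.67, 0.742, -0.0, -0.001]
ft_force: [-0.5, -0.5, -1.2]
grip_width: 0.0402
```

Request:
move_arm(motion=[[10, [0, 0, 0], 0], [10, [0, 0, 0], 0], [10, [0, 0, 0], 0], [10, [0, 0, 0], 0], [10, [0, 0, 0], 0], [10, [0, 0, 0], 0], [10, [0, 0, -0.1], 0], [10, [0, 0, -0.3], 0], [10, [0, 0, -0.6], 0], [10, [0, 0, -0.8], 0]])

```text
clock: 6.3
eef_pos: [0.4861, -0.2092, 0.0588]
tool_rot: [0.67, 0.742, 0.0, 0.001]
ft_force: [-0.5, 0.0, 0.0]
grip_width: 0.0103
```

```bash
python3 - <<'E'
from h import *
import pickle
np.set_printoptions(precision=4,suppress=True)
o=get_obs(); print(o)
c=cam("side"); crop(c,200,180,480,390,2.8,"s1.png")
E
```

```text
{'clock': 6.3, 'joint_pos': array([-0.4064,  0.3935, -0.1494,  1.0259, -0.0001,  1.0631]), 'joint_vel': array([-0.0007, -0.1023,  0.1283,  0.2285, -0.0004, -0.0002]), 'tau': array([ -0.0001, -40.9395,  21.7066,  -0.1157,  -0.0002,  -0.    ]), 'eef_pos': array([ 0.4861, -0.2092,  0.0588]), 'tool_rot': array([0.6704, 0.742 , 0.0003, 0.0009]), 'ft_force': array([-0.4574,  0.0292,  0.0103]), 'ft_torque': array([-0.0245, -0.0054, -0.0056]), 'grip_width': 0.010349220395226219}
```

View pics/s1.png

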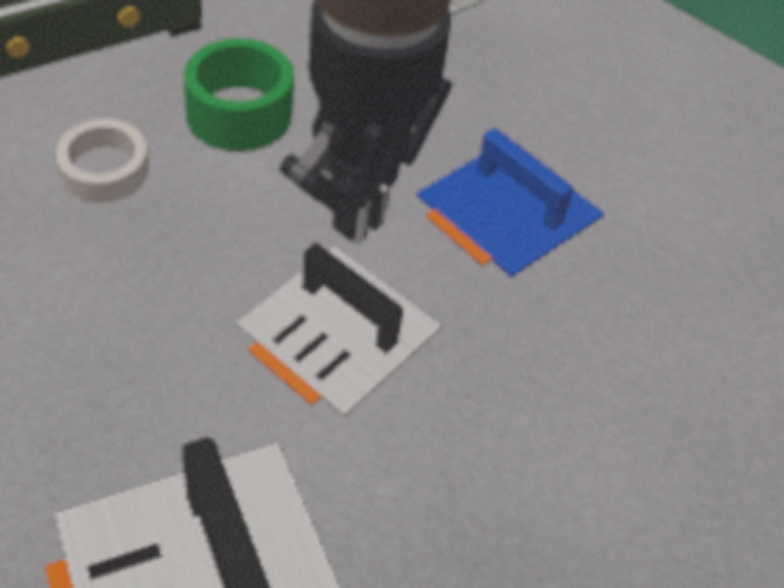

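The side crop shows the cover (340,330 in the crop) still on the desk, with the fingers above it. The lift started before the grip had formed, or the grip slipped. I'll re-measure the cover's pose.

```bash
python3 - <<'E'
from h import *
np.set_printoptions(precision=4,suppress=True)
c=cam("top"); crop(c,310,180,420,280,5,"t2.png")
for nm,lo,hi,roi,z in [("lip",(3,150,100),(20,255,255),(335,240,395,265),.004),("ledge",(3,150,100),(20,255,255),(105,225,220,270),.1)]:
    b,a=rect(mask(c,lo,hi,roi)); X=onz(c,b,z); print(nm,X.mean(0)); print(X[:,:2])
E
```

```text
lip [ 0.4217 -0.2159  0.004 ]
[[ 0.4224 -0.187 ]
 [ 0.4282 -0.2442]
 [ 0.421  -0.2447]
 [ 0.4153 -0.1876]]
ledge [0.4371 0.2397 0.1   ]
[[0.4406 0.3055]
 [0.4644 0.3008]
 [0.4335 0.1736]
 [0.4099 0.1787]]
```

View pics/t2.png

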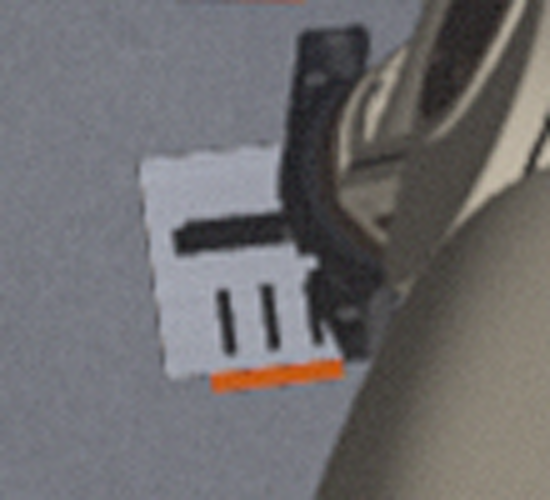

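The cover hasn't moved, so the fingers were just slow. I'll open, go down again, and close with a full call of waiting.

Request:
move_arm(motion=[[40, [0, 0, 0], 0], [40, [0, 0, 0], 0], [40, [0, 0, 0], 0], [40, [0, 0, 0], 0], [40, [0, 0, 0], 0], [40, [0, 0, 0.2], 0], [40, [0, 0, 0.4], 0], [40, [0, 0, 0.6], 0], [36, [0, 0, 0.8], 0], [30, [0, 0, 0.8], 0]])

```text
clock: 7.4
eef_pos: [0.4837, -0.2081, 0.0149]
tool_rot: [0.67, 0.742, -0.001, -0.002]
ft_force: [-0.4, 0.1, 0.1]
grip_width: 0.0299
```

Request:
move_arm(motion=[[5, [0, 0, 0], 0], [5, [0, 0, 0], 0], [5, [0, 0, 0], 0], [5, [0, 0, 0], 0], [5, [0, 0, 0], 0], [5, [0, 0, 0], 0], [5, [0, 0, 0], 0], [5, [0, 0, 0], 0], [5, [0, 0, 0], 0], [5, [0, 0, 0], 0]])

```text
clock: 8.4
eef_pos: [0.4853, -0.2089, 0.0171]
tool_rot: [0.67, 0.742, -0.0, -0.0]
ft_force: [-0.1, 0.5, -0.3]
grip_width: 0.0051
```

```bash
python3 - <<'E'
from h import *
c=cam("side"); crop(c,230,200,430,350,4,"s2.png")
c=cam("wrist"); cv2.imwrite("pics/w3.png",c["im"])
E
```

View pics/s2.png

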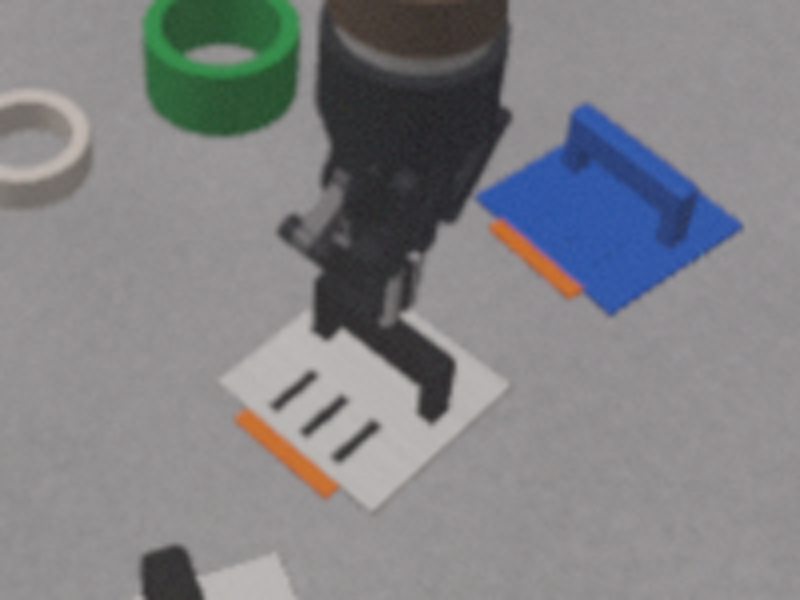

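View pics/w3.png

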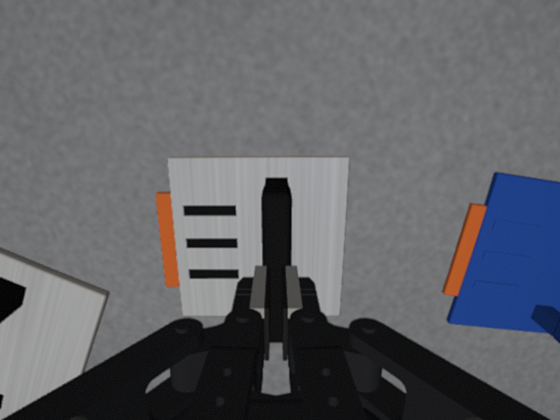

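The pads stand beside the bar (cols 260 and 292), but the width still follows the command, so there is no firm contact yet. I'll close fully.

Request:
move_arm(motion=[[0, [0, 0, 0], 0], [0, [0, 0, 0], 0], [0, [0, 0, 0], 0], [0, [0, 0, 0], 0], [0, [0, 0, 0], 0], [0, [0, 0, 0], 0], [0, [0, 0, 0], 0], [0, [0, 0, 0], 0], [0, [0, 0, 0], 0], [0, [0, 0, 0], 0]])

```text
clock: 9.5
eef_pos: [0.4854, -0.2089, 0.0171]
tool_rot: [0.67, 0.742, -0.0, -0.0]
ft_force: [-0.6, -0.1, -0.7]
grip_width: 0.0001
```

```bash
python3 - <<'E'
from h import *
print(get_obs())
c=cam("wrist"); crop(c,150,150,400,330,3,"w4.png")
E
```

```text
{'clock': 9.5, 'joint_pos': array([-4.06368493e-01,  4.39912084e-01, -2.01765837e-01,  9.29174019e-01,
       -1.39219129e-05,  1.06309457e+00]), 'joint_vel': array([-0.00065459,  0.00032133,  0.00191968, -0.00122548,  0.00051147,
        0.00136783]), 'tau': array([-2.99826526e-03, -4.23834908e+01,  2.10312402e+01,  1.34738832e-03,
       -1.14139202e-04, -2.59861014e-05]), 'eef_pos': array([ 0.4853555 , -0.20886357,  0.01707247]), 'tool_rot': array([ 6.70387974e-01,  7.42010757e-01, -1.55564827e-05, -2.40760077e-05]), 'ft_force': array([-0.58186412, -0.08248171, -0.71146195]), 'ft_torque': array([-0.01304097, -0.03173686, -0.03912526]), 'grip_width': 9.990281266245098e-05}
```

View pics/w4.png

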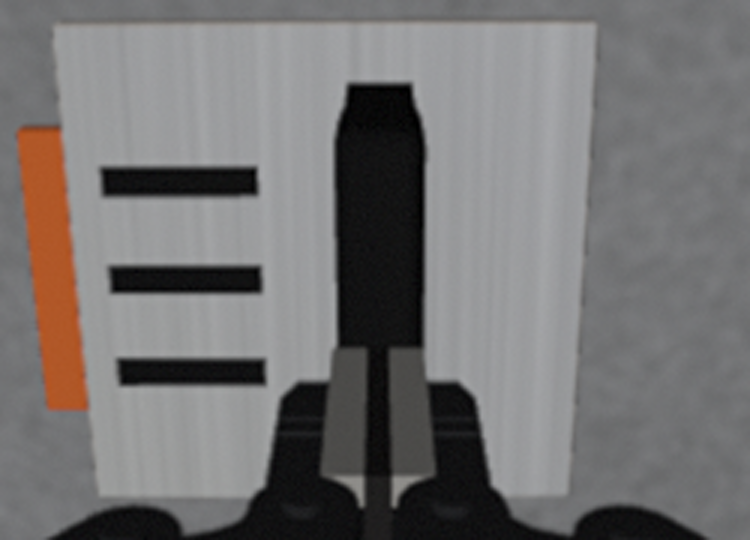

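```bash
python3 - <<'E'
from h import *
np.set_printoptions(precision=1,suppress=True)
o=get_obs(); e=o["eef_pos"]
P=[e,e+[0,0,.0187],e+[0,0,.054],[.4858,-.2085,.046],[.4858,-.2085,.024],[.4818,-.1690,.046],[.4898,-.2480,.046]]
for n in("wrist","side","top"):
    c=cam(n); print(n); print(proj(c,P))
    if n=="side": crop(c,230,200,430,350,4,"s3.png")
E
```

```text
wrist
[[275.1 250.4]
 [275.1 265.1]
 [274.9 302.7]
 [276.  273.8]
 [276.  254.9]
 [276.1 192.5]
 [275.9 343.3]]
side
[[324.5 288.8]
 [325.1 282.6]
 [326.4 270.5]
 [325.5 279. ]
 [324.7 286.3]
 [310.1 267.2]
 [341.9 291.4]]
top
[[361.7 226.2]
 [363.3 225.5]
 [366.6 224.1]
 [364.1 224.9]
 [362.1 225.8]
 [346.1 226.9]
 [382.  223. ]]
```

View pics/s3.png

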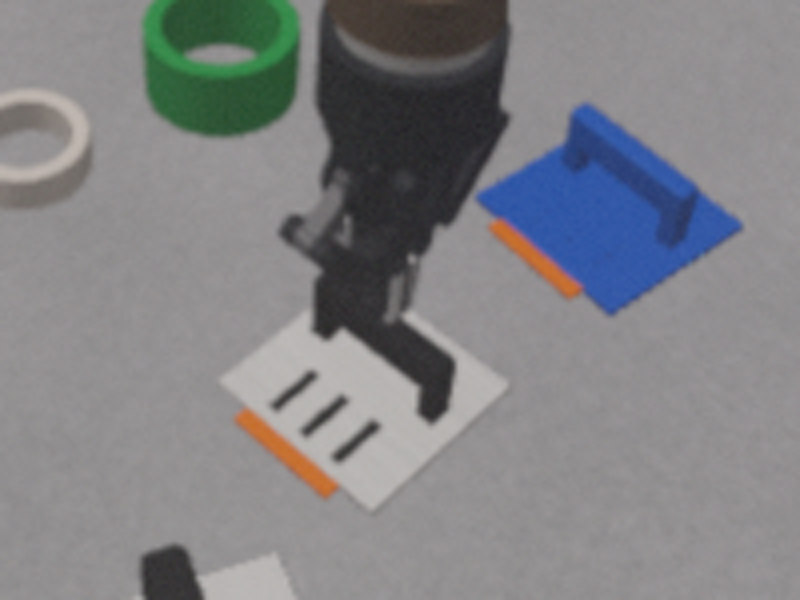

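The pads shut to 0 mm while the tips still show at about (326,280) in the side view. The TCP should project at (324.5,289). So the real fingertips seem to end well above the nominal TCP, above the bar. I'll feel downward with the shut fingers onto the bar top (z = 46 mm) to find the true tip height.

Request:
move_arm(motion=[[0, [0, 0, 0.02], 0], [0, [0, 0, 0.04], 0], [0, [0, 0, 0.06], 0], [0, [0, 0, 0.08], 0], [0, [0, 0, 0.1], 0], [0, [0, 0, 0.12], 0], [0, [0, 0, 0.14], 0], [0, [0, 0, 0.14], 0], [0, [0, 0, 0.14], 0], [0, [0, 0, 0.14], 0]])

```text
clock: 10.7
eef_pos: [0.4854, -0.2089, 0.0101]
tool_rot: [0.67, 0.742, 0.0, 0.0]
ft_force: [-0.3, 0.1, -1.5]
grip_width: -0.0004
```

```bash
python3 - <<'E'
from h import *
print(get_obs())
c=cam("wrist"); crop(c,150,150,400,330,3,"w5.png")
c=cam("side"); crop(c,280,230,380,310,8,"s5.png")
E
```

```text
{'clock': 10.7, 'joint_pos': array([-4.06382500e-01,  4.48331700e-01, -2.09593561e-01,  9.12776238e-01,
        9.97103107e-07,  1.06309457e+00]), 'joint_vel': array([-0.00143633, -0.00096541,  0.00011729,  0.00074178,  0.0011952 ,
       -0.00035803]), 'tau': array([ 2.86154750e-05, -4.24832976e+01,  2.07606035e+01,  2.94735153e-03,
       -1.93613655e-04, -1.49635387e-06]), 'eef_pos': array([ 0.48542165, -0.20889456,  0.0101461 ]), 'tool_rot': array([6.70393170e-01, 7.42006061e-01, 1.57623168e-05, 4.47200333e-05]), 'ft_force': array([-0.31238576,  0.10900416, -1.45571723]), 'ft_torque': array([-0.02419862,  0.02717853, -0.00847975]), 'grip_width': -0.000380902018913052}
```

View pics/w5.png

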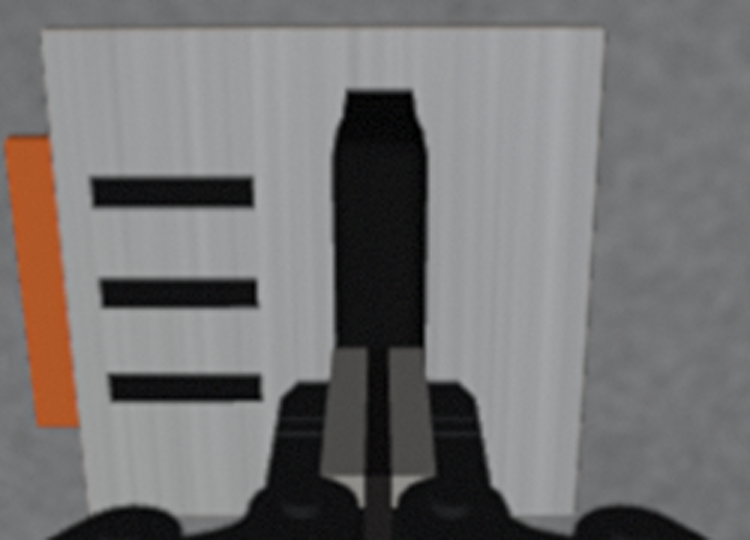

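View pics/s5.png

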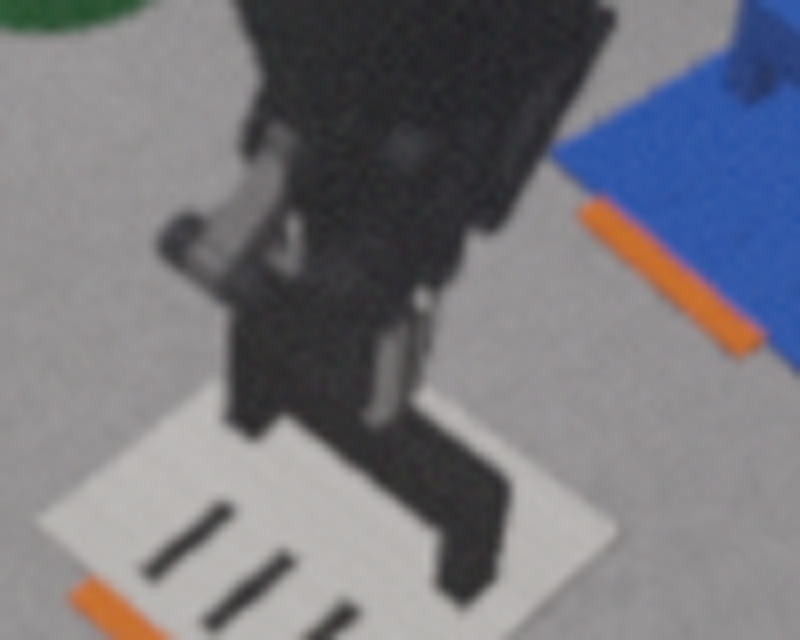

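Request:
move_arm(motion=[[0, [0, 0, 0.01], 0], [0, [0, 0, 0.02], 0], [0, [0, 0, 0.03], 0], [0, [0, 0, 0.04], 0], [0, [0, 0, 0.05], 0], [0, [0, 0, 0.06], 0], [0, [0, 0, 0.07], 0], [0, [0, 0, 0.08], 0], [0, [0, 0, 0.08], 0], [0, [0, 0, 0.08], 0]])

```text
clock: 11.8
eef_pos: [0.4855, -0.2089, 0.0088]
tool_rot: [0.67, 0.742, 0.0, 0.001]
ft_force: [-5.5, 1.7, 19.3]
grip_width: 0.0003
```

I felt contact at TCP z = 8.8 mm with 19 N, so the real fingertips end about 37 mm behind the nominal TCP. The arm gives about 7 N per mm of command. I'll open above the bar and go down with that offset included.

Request:
move_arm(motion=[[0, [0, 0, -0.2], 0], [40, [0, 0, -0.2], 0], [40, [0, 0, -0.2], 0], [40, [0, 0, -0.2], 0], [40, [0, 0, -0.2], 0], [40, [0, 0, -0.1], 0], [40, [0, 0, 0.05], 0], [40, [0, 0, 0.2], 0], [40, [0, 0, 0.3], 0], [40, [0, 0, 0.4], 0]])

```text
clock: 12.8
eef_pos: [0.485, -0.2087, -0.0148]
tool_rot: [0.67, 0.742, -0.0, -0.0]
ft_force: [-0.1, -0.2, 0.4]
grip_width: 0.0399
```

Request:
move_arm(motion=[[0, [0, 0, 0], 0], [0, [0, 0, 0], 0], [0, [0, 0, 0], 0], [0, [0, 0, 0], 0], [0, [0, 0, 0], 0], [0, [0, 0, 0], 0], [0, [0, 0, 0], 0], [0, [0, 0, 0], 0], [0, [0, 0, 0], 0], [0, [0, 0, 0], 0]])

```text
clock: 13.8
eef_pos: [0.4853, -0.2088, -0.0139]
tool_rot: [0.67, 0.742, -0.0, -0.0]
ft_force: [-0.7, 1.1, -2.0]
grip_width: 0.0126
```

```bash
python3 - <<'E'
from h import *
print(get_obs())
c=cam("wrist"); crop(c,150,150,400,330,3,"w6.png")
c=cam("side"); crop(c,280,230,380,310,8,"s6.png")
E
```

```text
{'clock': 13.8, 'joint_pos': array([-4.06403225e-01,  4.79070716e-01, -2.35058303e-01,  8.56851221e-01,
        1.89528751e-05,  1.06308183e+00]), 'joint_vel': array([-0.00149672,  0.00021731, -0.00035565,  0.00253653, -0.00026028,
        0.00117981]), 'tau': array([-1.41959808e-03, -4.42584622e+01,  2.07108092e+01, -5.11781476e-02,
       -3.17024428e-02,  1.51748114e-03]), 'eef_pos': array([ 0.48528481, -0.20884094, -0.01393973]), 'tool_rot': array([ 6.70396129e-01,  7.42003384e-01, -2.06831391e-05, -9.00999535e-05]), 'ft_force': array([-0.6614222 ,  1.0861317 , -1.95731673]), 'ft_torque': array([ 0.034363  , -0.01866826,  0.02799152]), 'grip_width': 0.012642715176146312}
```

View pics/w6.png

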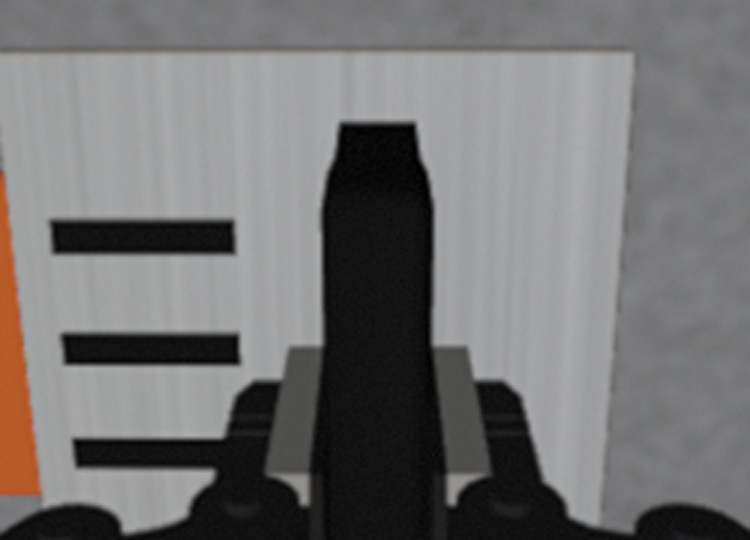

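View pics/s6.png

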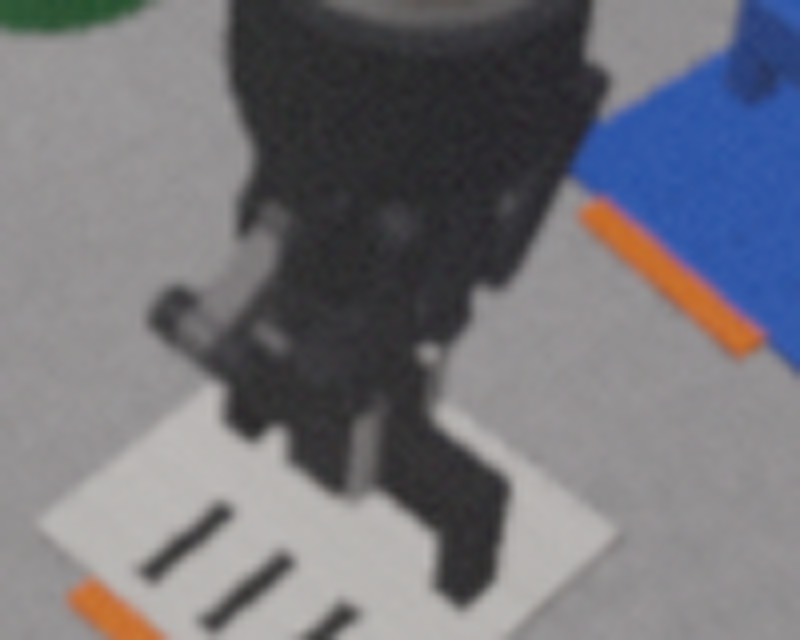

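Now it is gripped: the width stopped at 12.6 mm on the bar. I'll lift it and carry it to the pack.

Request:
move_arm(motion=[[0, [0, 0, -0.2], 0], [0, [0, 0, -0.6], 0], [0, [0, 0, -1.1], 0], [0, [0, 0, -1.6], 0], [0, [0, 0, -2.1], 0], [0, [0, 0, -2.5], 0], [0, [0.3, 0.05, -2.7], 0.1], [0, [0.8, 0.15, -2.7], 0.3], [0, [1.4, 0.25, -2.7], 0.5], [0, [2.0, 0.36, -2.7], 0.8]])

```text
clock: 14.9
eef_pos: [0.4931, -0.1069, 0.1219]
tool_rot: [0.702, 0.713, 0.0, 0.0]
ft_force: [0.1, -0.2, -3.0]
grip_width: 0.0132
```

```bash
python3 - <<'E'
from h import *
np.set_printoptions(precision=4,suppress=True)
o=get_obs(); e=o["eef_pos"]; M=R.from_quat(o["tool_rot"]).as_matrix(); print(e,o["ft_force"],o["grip_width"],M[:,1])
print(np.degrees(np.arctan2(M[1,1],M[0,1])))
T=np.array([.5181,.2219]); print(((np.r_[T,e[2]]-e)@M)/.05)
E
```

```text
[ 0.4931 -0.1069  0.1219] [ 0.0638 -0.204  -3.024 ] 0.013163872894334332 [0.9999 0.0153 0.0008]
0.8783412303348374
[ 6.5667  0.6011 -0.0007]
```

Request:
move_arm(motion=[[0, [0.6, 0.06, 0], 0.25], [0, [1.3, 0.12, 0], 0.5], [0, [2.1, 0.19, 0], 0.8], [0, [2.9, 0.27, 0], 1.1], [0, [3.7, 0.34, 0], 1.4], [0, [4.5, 0.41, 0], 1.7], [0, [5.2, 0.48, 0], 2.0], [0, [5.8, 0.53, 0], 2.2], [0, [6.3, 0.58, 0], 2.35], [0, [6.56, 0.6, 0], 2.43]])

```text
clock: 15.9
eef_pos: [0.5174, 0.2231, 0.1216]
tool_rot: [0.785, 0.619, 0.0, -0.0]
ft_force: [0.4, -0.5, -2.2]
grip_width: 0.0128
```

Request:
move_arm(motion=[[0, [0, 0, 0], 0], [0, [0, 0, 0], 0], [0, [0, 0, 0], 0], [0, [0, 0, 0], 0], [0, [0, 0, 0], 0], [0, [0, 0, 0], 0], [0, [0, 0, 0], 0], [0, [0, 0, 0], 0], [0, [0, 0, 0], 0], [0, [0, 0, 0], 0]])

```text
clock: 16.9
eef_pos: [0.5174, 0.221, 0.1211]
tool_rot: [0.786, 0.619, -0.0, -0.0]
ft_force: [-0.6, -0.9, -3.4]
grip_width: 0.0131
```

```bash
python3 - <<'E'
from h import *
np.set_printoptions(precision=4,suppress=True)
o=get_obs(); e=o["eef_pos"]; M=R.from_quat(o["tool_rot"]).as_matrix(); print(e,o["ft_force"],o["grip_width"],M[:,1])
print(np.degrees(np.arctan2(M[1,1],M[0,1])), "u,v",e[0]*.9716-e[1]*.2367,e[0]*.2367+e[1]*.9716)
c=cam("wrist"); cv2.imwrite("pics/w7.png",c["im"])
c=cam("side"); crop(c,120,80,330,240,3.7,"s7.png")
E
```

```text
[0.5174 0.221  0.1211] [-0.593  -0.8998 -3.3709] 0.013101871263988141 [ 0.9721 -0.2346 -0.0001]
-13.569261066553883 u,v 0.4503771497805558 0.3371486507989187
```

View pics/w7.png

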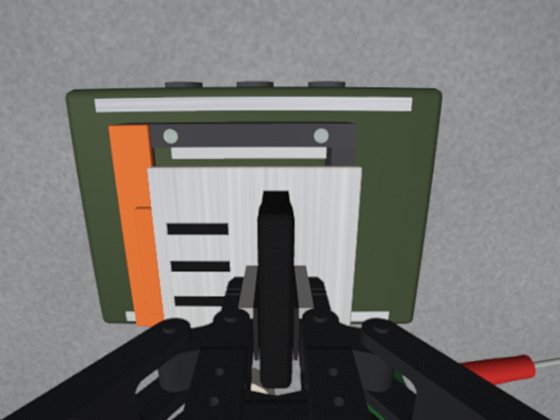

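View pics/s7.png

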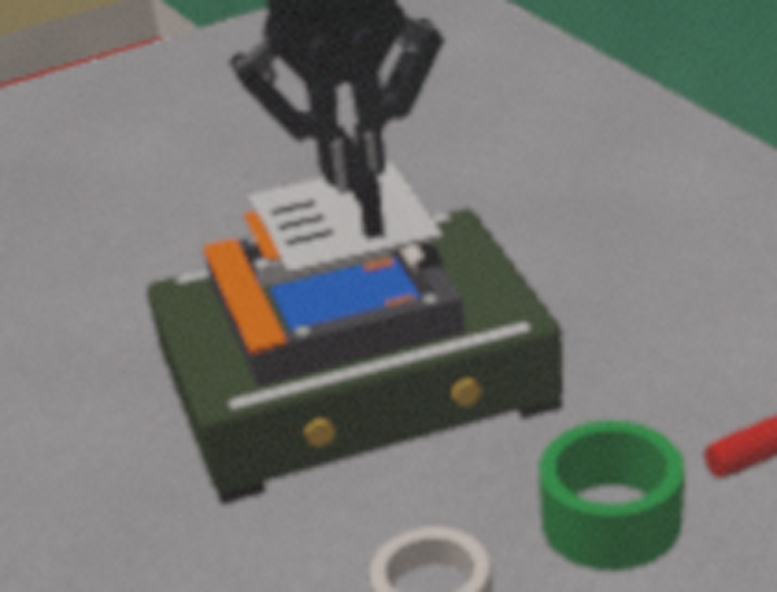

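The wrist view shows the cover held level over the bay. Its lip (col 140-160) is beside the ledge's free edge (col 150). I'll measure both in the same image.

```bash
python3 - <<'E'
from h import *
np.set_printoptions(precision=4,suppress=True)
c=cam("wrist"); o=get_obs(); e=o["eef_pos"]
cover_z=e[2]+.0139
crop(c,90,80,390,340,2.6,"w8.png")
uv=lambda X: np.c_[X[:,0]*.9716-X[:,1]*.2367, X[:,0]*.2367+X[:,1]*.9716]
print("tcp",uv(e[None]))
print("plate corners",uv(onz(c,[[148.5,167.5],[361.5,167.5]],cover_z+.005)))
g=cv2.cvtColor(c["im"],cv2.COLOR_BGR2HSV)
for col in (200,240,300): print(col,[tuple(int(a) for a in g[r,col]) for r in range(140,172,1)][::1])
row=140; print([ (x,int(g[row,x,0]),int(g[row,x,1]),int(g[row,x,2])) for x in range(104,160,3)])
print(o["ft_force"])
E
```

```text
tcp [[0.4504 0.3371]]
plate corners [[0.3917 0.3866]
 [0.4902 0.3868]]
200 [(126, 17, 74), (120, 14, 72), (120, 17, 75), (120, 17, 73), (120, 14, 72), (114, 18, 70), (114, 13, 97), (114, 8, 156), (115, 8, 201), (114, 6, 207), (120, 6, 205), (120, 6, 204), (110, 8, 204), (114, 6, 203), (113, 5, 203), (120, 5, 204), (120, 5, 205), (114, 6, 203), (105, 3, 164), (46, 28, 101), (44, 77, 79), (44, 71, 83), (44, 71, 83), (45, 68, 83), (44, 71, 83), (42, 55, 84), (26, 19, 105), (17, 15, 156), (0, 4, 189), (120, 1, 199), (114, 6, 204), (115, 8, 204)]
240 [(120, 10, 73), (120, 14, 72), (113, 14, 73), (130, 10, 73), (126, 18, 71), (120, 11, 71), (120, 7, 105), (113, 6, 166), (105, 5, 203), (108, 6, 207), (114, 6, 206), (108, 6, 205), (113, 5, 205), (113, 5, 205), (108, 6, 205), (110, 7, 206), (110, 7, 209), (108, 6, 204), (80, 5, 157), (50, 32, 96), (46, 78, 78), (45, 76, 81), (45, 68, 82), (44, 72, 82), (45, 68, 83), (40, 45, 85), (26, 16, 114), (13, 14, 170), (8, 5, 200), (120, 2, 209), (108, 6, 213), (110, 7, 213)]
300 [(120, 14, 74), (120, 14, 74), (128, 14, 74), (120, 10, 73), (120, 14, 71), (114, 17, 74), (120, 7, 107), (114, 8, 170), (108, 6, 205), (114, 6, 210), (114, 6, 208), (113, 5, 207), (113, 5, 207), (113, 5, 206), (113, 5, 207), (108, 6, 208), (113, 5, 208), (100, 4, 187), (55, 11, 139), (47, 52, 89), (44, 77, 76), (45, 77, 79), (46, 69, 81), (44, 73, 80), (46, 72, 78), (43, 42, 84), (23, 18, 115), (10, 14, 168), (6, 7, 196), (120, 3, 203), (113, 5, 206), (113, 5, 206)]
[(104, 44, 71, 83), (107, 46, 67, 84), (110, 12, 176, 175), (113, 11, 192, 226), (116, 11, 190, 225), (119, 11, 190, 225), (122, 11, 191, 226), (125, 11, 192, 225), (128, 11, 192, 225), (131, 11, 192, 225), (134, 11, 191, 226), (137, 11, 192, 225), (140, 11, 193, 225), (143, 11, 192, 224), (146, 11, 191, 227), (149, 11, 200, 135), (152, 115, 20, 75), (155, 120, 10, 73), (158, 120, 14, 74)]
[-0.632  -0.6116 -2.5577]
```

View pics/w8.png

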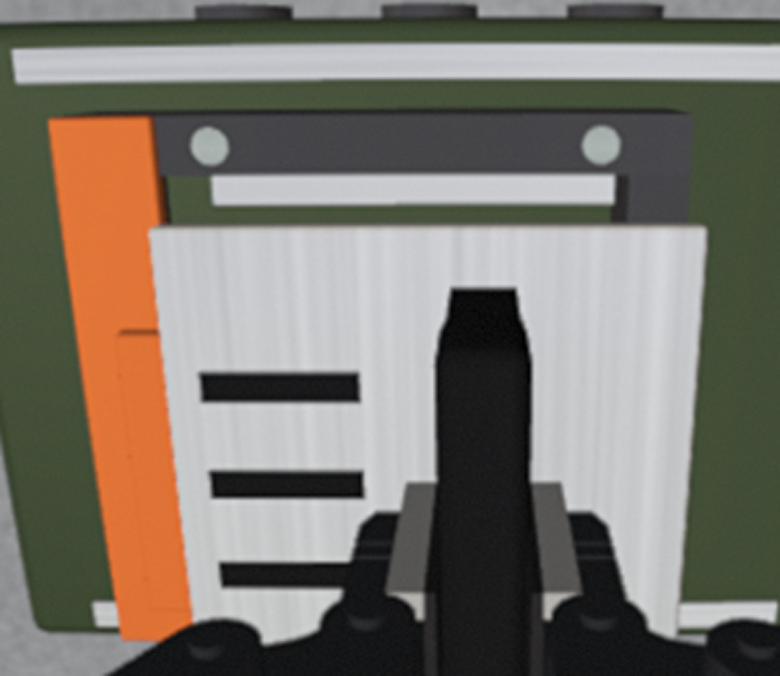

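```bash
python3 - <<'E'
from h import *
np.set_printoptions(precision=4,suppress=True)
c=cam("wrist")
uv=lambda X: np.c_[X[:,0]*.9716-X[:,1]*.2367, X[:,0]*.2367+X[:,1]*.9716]
print("rail inner edge (c+45)",uv(onz(c,[[200,158.3],[300,158.2]],.086)))
print("wall inner top (c+53)",uv(onz(c,[[200,146.8],[300,146.5]],.0975)))
print("ledge free",uv(onz(c,[[149.5,140]],.1)))
print("rail ends",uv(onz(c,[[171.5,152],[326.5,152]],.086)))
E
```

```text
rail inner edge (c+45) [[0.4044 0.3828]
 [0.4655 0.383 ]]
wall inner top (c+53) [[0.4073 0.3911]
 [0.4645 0.3914]]
ledge free [[0.3792 0.3953]]
rail ends [[0.3871 0.3867]
 [0.4815 0.3868]]
```

Request:
move_arm(motion=[[0, [0.026, 0, 0.05], 0], [0, [0.026, 0, 0.12], 0], [0, [0.026, 0, 0.2], 0], [0, [0.026, 0, 0.28], 0], [0, [0.026, 0, 0.36], 0], [0, [0.026, 0, 0.44], 0], [0, [0.026, 0, 0.5], 0], [0, [0.026, 0, 0.55], 0], [0, [0.026, 0, 0.58], 0], [0, [0.026, 0, 0.6], 0]])

```text
clock: 18.1
eef_pos: [0.5177, 0.2222, 0.091]
tool_rot: [0.786, 0.619, -0.0, -0.0]
ft_force: [-0.3, 0.4, -3.1]
grip_width: 0.013
```

Request:
move_arm(motion=[[0, [0, 0, 0], 0], [0, [0, 0, 0.005], 0], [0, [0, 0, 0.01], 0], [0, [0, 0, 0.015], 0], [0, [0, 0, 0.02], 0], [0, [0, 0, 0.025], 0], [0, [0, 0, 0.03], 0], [0, [0, 0, 0.035], 0], [0, [0, 0, 0.04], 0], [0, [0, 0, 0.04], 0]])

```text
clock: 19.1
eef_pos: [0.5177, 0.2222, 0.089]
tool_rot: [0.786, 0.619, -0.0, -0.0]
ft_force: [-0.8, -0.2, -4.2]
grip_width: 0.013
```

Request:
move_arm(motion=[[0, [0, 0, 0.005], 0], [0, [0, 0, 0.01], 0], [0, [0, 0, 0.015], 0], [0, [0, 0, 0.02], 0], [0, [0, 0, 0.025], 0], [0, [0, 0, 0.03], 0], [0, [0, 0, 0.03], 0], [0, [0, 0, 0.03], 0], [0, [0, 0, 0.03], 0], [0, [0, 0, 0.03], 0]])

```text
clock: 20.1
eef_pos: [0.5177, 0.2222, 0.0883]
tool_rot: [0.786, 0.619, 0.0, 0.0]
ft_force: [-3.2, 0.0, 5.8]
grip_width: 0.0125
```

```bash
python3 - <<'E'
from h import *
np.set_printoptions(precision=4,suppress=True)
for k in("eef_pos","ft_force","ft_torque","grip_width"): print(get_obs()[k])
c=cam("side"); crop(c,150,100,270,200,6,"s9.png")
E
```

```text
[0.5177 0.2222 0.0883]
[-3.213   0.0047  5.8488]
[-0.3013  0.622  -0.0633]
0.012535718437754684
```

View pics/s9.png

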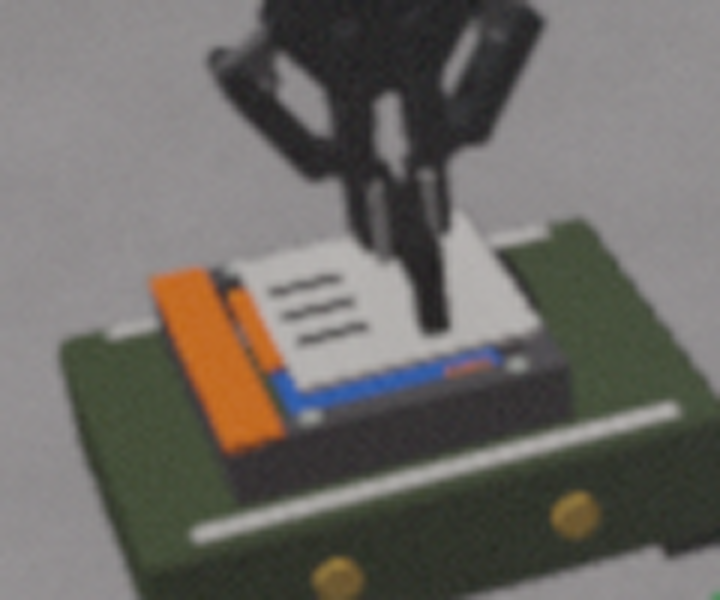

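The cover's far edge now rests on the roller with about 9 N. The side crop shows the lip free in front of the ledge. I'll ease off slightly and open the fingers slowly, so the lip side tips down into the bay while the bar stays between the pads.

Request:
move_arm(motion=[[0, [0, 0, -0.01], 0], [13, [0, 0, -0.01], 0], [13.5, [0, 0, -0.01], 0], [14, [0, 0, -0.01], 0], [14.3, [0, 0, -0.01], 0], [14.6, [0, 0, -0.01], 0], [14.9, [0, 0, -0.01], 0], [15.2, [0, 0, -0.01], 0], [15.5, [0, 0, -0.01], 0], [15.8, [0, 0, -0.01], 0]])

```text
clock: 21.15
eef_pos: [0.5177, 0.2221, 0.0879]
tool_rot: [0.786, 0.619, -0.0, -0.0]
ft_force: [-0.0, 0.5, -2.4]
grip_width: 0.0157
```

```bash
python3 - <<'E'
from h import *
np.set_printoptions(precision=4,suppress=True)
for k in("eef_pos","ft_force","ft_torque","grip_width"): print(get_obs()[k])
c=cam("side"); crop(c,150,100,270,200,6,"s10.png")
E
```

```text
[0.5177 0.2221 0.0879]
[-0.0286  0.5034 -2.3928]
[ 0.0211 -0.0084 -0.0288]
0.015710371865552616
```

View pics/s10.png

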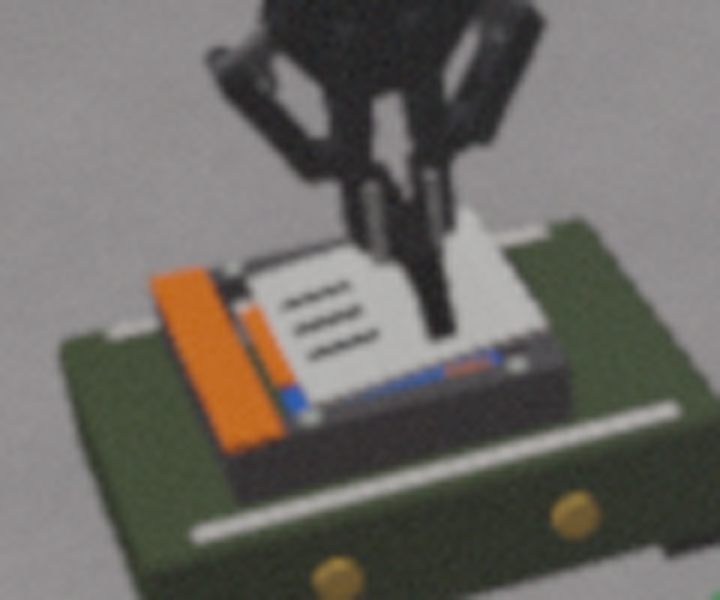

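The lip side is going down and the far edge stays up on the roller, so this works. I'll keep opening.

Request:
move_arm(motion=[[16.1, [0, 0, 0], 0], [16.4, [0, 0, 0], 0], [16.7, [0, 0, 0], 0], [17, [0, 0, 0], 0], [17.4, [0, 0, 0], 0], [17.8, [0, 0, 0], 0], [18.2, [0, 0, 0], 0], [18.6, [0, 0, 0], 0], [19, [0, 0, 0], 0], [19.5, [0, 0, 0], 0]])

```text
clock: 22.2
eef_pos: [0.5177, 0.2222, 0.0881]
tool_rot: [0.786, 0.619, -0.0, -0.0]
ft_force: [-0.8, -0.7, -2.2]
grip_width: 0.0195
```

```bash
python3 - <<'E'
from h import *
np.set_printoptions(precision=4,suppress=True)
for k in("eef_pos","ft_force","ft_torque","grip_width"): print(get_obs()[k])
c=cam("side"); crop(c,150,100,270,200,6,"s11.png")
c=cam("wrist"); crop(c,70,150,410,400,2.3,"w11.png"); 
E
```

```text
[0.5177 0.2222 0.0881]
[-0.7542 -0.731  -2.2283]
[ 0.065   0.2617 -0.0318]
0.019523223827608634
```

View pics/s11.png

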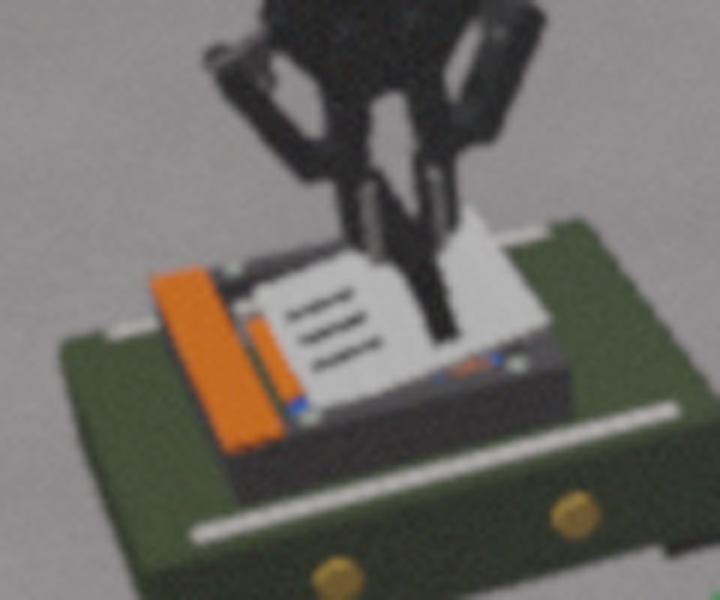

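View pics/w11.png

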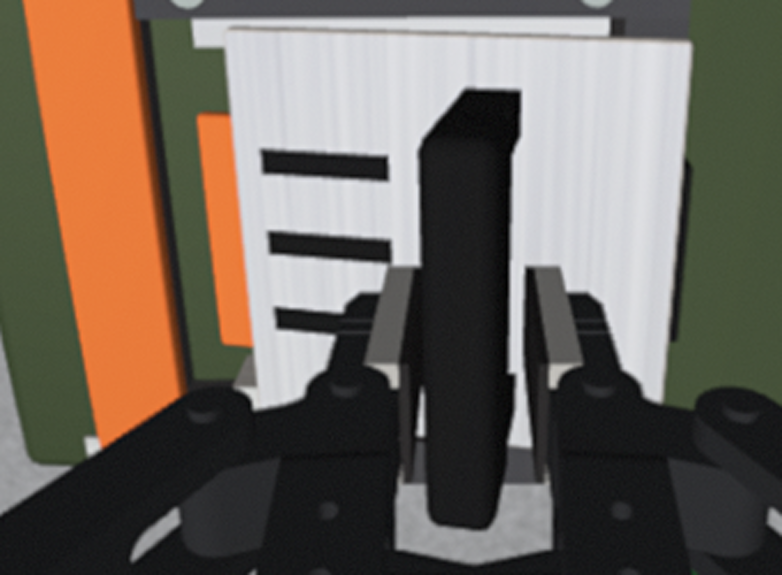

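The cover is tilted, its lip in the bay about 7 mm clear of the ledge, with the bar loose between the pads. I'll lower a little and slide it toward the ledge with the far-side pad.

Request:
move_arm(motion=[[19.5, [0, 0, 0.04], 0], [19.5, [0, 0, 0.08], 0], [19.5, [0, 0, 0.1], 0], [19.5, [0, -0.04, 0.1], 0], [19.5, [0, -0.07, 0.1], 0], [19.5, [0, -0.1, 0.1], 0], [19.5, [0, -0.13, 0.1], 0], [19.5, [0, -0.16, 0.1], 0], [19.5, [0, -0.19, 0.1], 0], [19.5, [0, -0.2, 0.1], 0]])

```text
clock: 23.3
eef_pos: [0.5079, 0.2245, 0.0831]
tool_rot: [0.786, 0.619, 0.0, 0.0]
ft_force: [1.3, -0.8, -0.9]
grip_width: 0.0194
```

```bash
python3 - <<'E'
from h import *
np.set_printoptions(precision=4,suppress=True)
for k in("eef_pos","ft_force","ft_torque","grip_width"): print(get_obs()[k])
c=cam("wrist"); crop(c,70,150,410,400,2.3,"w12.png"); 
E
```

```text
[0.5079 0.2245 0.0831]
[ 1.3315 -0.8328 -0.879 ]
[-0.087  -0.2663  0.0385]
0.019379039339112718
```

View pics/w12.png

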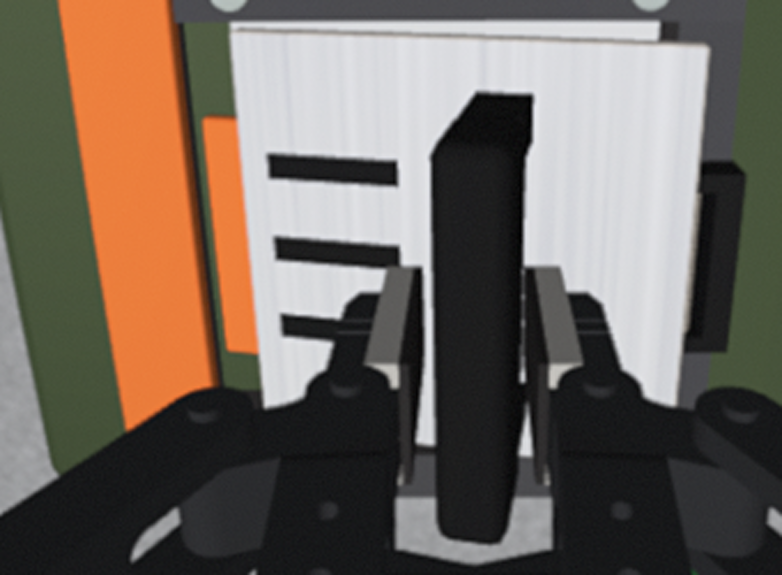

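The lip is moving with the pad and is about 2-3 mm from the ledge's edge, with a push of about 1.5 N. I'll continue.

Request:
move_arm(motion=[[19.5, [0, -0.02, 0], 0], [19.5, [0, -0.04, 0], 0], [19.5, [0, -0.06, 0], 0], [19.5, [0, -0.08, 0], 0], [19.5, [0, -0.1, 0], 0], [19.5, [0, -0.12, 0], 0], [19.5, [0, -0.13, 0], 0], [19.5, [0, -0.14, 0], 0], [19.5, [0, -0.14, 0], 0], [19.5, [0, -0.14, 0], 0]])

```text
clock: 24.35
eef_pos: [0.5012, 0.2262, 0.0831]
tool_rot: [0.786, 0.619, -0.0, -0.0]
ft_force: [0.2, -0.1, 0.2]
grip_width: 0.0194
```

```bash
python3 - <<'E'
from h import *
np.set_printoptions(precision=4,suppress=True)
for k in("eef_pos","ft_force","ft_torque","grip_width"): print(get_obs()[k])
c=cam("wrist"); crop(c,70,150,410,400,2.3,"w13.png"); 
c=cam("side"); crop(c,150,100,270,200,6,"s13.png")
E
```

```text
[0.5012 0.2262 0.0831]
[ 0.2408 -0.138   0.2387]
[ 0.0275 -0.0118  0.0233]
0.019351947016415957
```

View pics/w13.png

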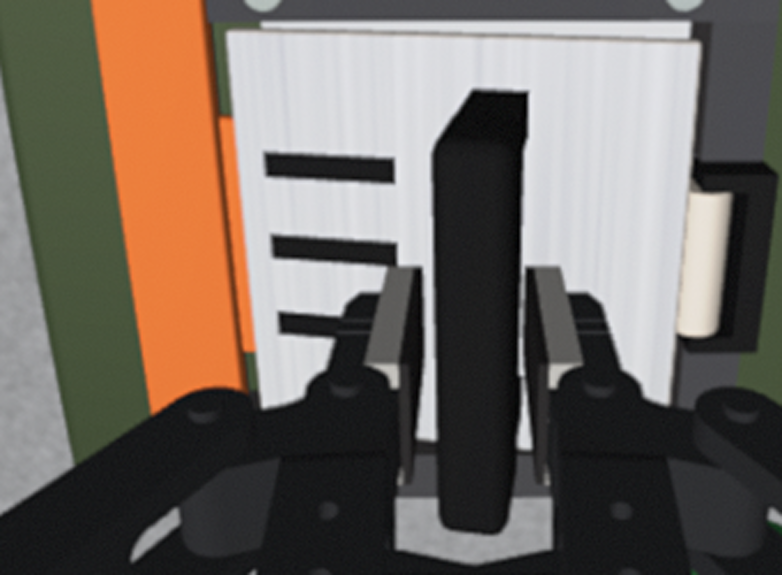

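View pics/s13.png

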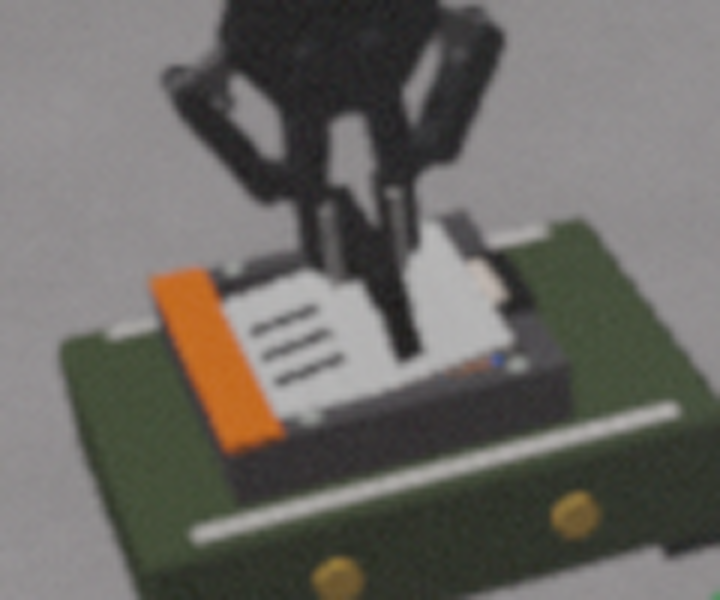

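The lip is going under the ledge and the roller now shows behind the far edge. I'll keep going gently to the back stop.

Request:
move_arm(motion=[[19.5, [0, -0.015, 0], 0], [19.5, [0, -0.03, 0], 0], [19.5, [0, -0.045, 0], 0], [19.5, [0, -0.06, 0], 0], [19.5, [0, -0.07, 0], 0], [19.5, [0, -0.08, 0], 0], [19.5, [0, -0.09, 0], 0], [19.5, [0, -0.1, 0], 0], [19.5, [0, -0.1, 0], 0], [19.5, [0, -0.1, 0], 0]])

```text
clock: 25.45
eef_pos: [0.4999, 0.227, 0.0846]
tool_rot: [0.786, 0.618, 0.003, 0.002]
ft_force: [7.3, -2.5, 0.9]
grip_width: 0.0199
```

```bash
python3 - <<'E'
from h import *
np.set_printoptions(precision=4,suppress=True)
for k in("eef_pos","ft_force","ft_torque","grip_width"): print(get_obs()[k])
c=cam("wrist"); crop(c,70,150,410,400,2.3,"w14.png"); 
E
```

```text
[0.4999 0.227  0.0846]
[ 7.314  -2.4955  0.8805]
[-0.5916 -1.6278 -0.021 ]
0.019892356860008613
```

View pics/w14.png

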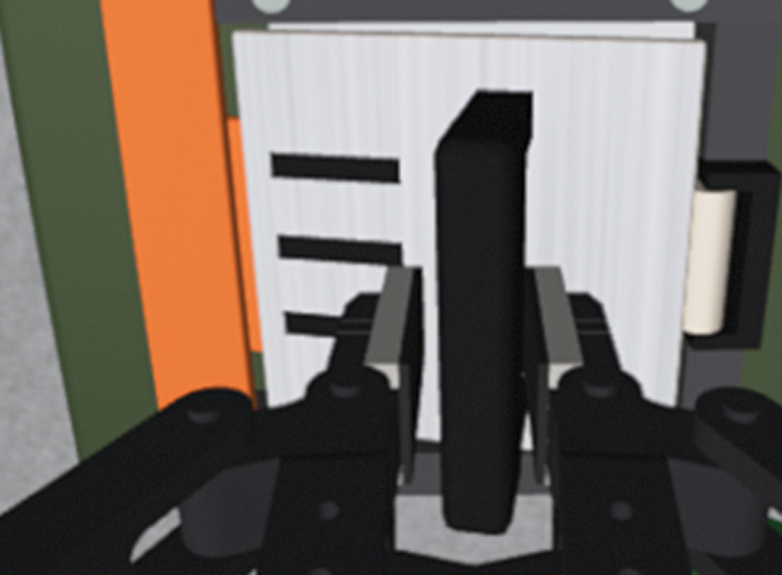

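```bash
python3 - <<'E'
from h import *
np.set_printoptions(precision=4,suppress=True)
c=cam("wrist"); crop(c,150,150,260,260,6,"w15.png"); cv2.imwrite("pics/w15full.png",c["im"])
uv=lambda X: np.c_[X[:,0]*.9716-X[:,1]*.2367, X[:,0]*.2367+X[:,1]*.9716]
for z in (.088,.091,.095): print(z,"-x top corner",uv(onz(c,[[171.7,163.3]],z)))
for z in (.102,.105,.110): print(z,"+x top corner",uv(onz(c,[[376,168]],z)))
print("ledge",uv(onz(c,[[164.5,170]],.1)), "roller mid",uv(onz(c,[[378.5,263]],.1)))
g=cv2.cvtColor(c["im"],cv2.COLOR_BGR2HSV)
for r in (164,167,175,230): print(r,[(x,*map(int,g[r,x])) for x in range(158,186,1)])
E
```

```text
0.088 -x top corner [[0.3799 0.3878]]
0.091 -x top corner [[0.3807 0.3883]]
0.095 -x top corner [[0.3819 0.3889]]
0.102 +x top corner [[0.4791 0.3879]]
0.105 +x top corner [[0.4782 0.3884]]
0.11 +x top corner [[0.4767 0.3893]]
ledge [[0.3797 0.3866]] roller mid [[0.4853 0.3383]]
164 [(158, 11, 190, 236), (159, 11, 189, 237), (160, 11, 191, 235), (161, 10, 194, 218), (162, 11, 198, 169), (163, 11, 198, 121), (164, 12, 188, 99), (165, 18, 126, 89), (166, 40, 73, 91), (167, 47, 69, 92), (168, 45, 71, 93), (169, 44, 70, 91), (170, 43, 43, 106), (171, 34, 14, 150), (172, 13, 9, 193), (173, 10, 8, 196), (174, 15, 8, 193), (175, 9, 9, 194), (176, 9, 9, 191), (177, 15, 8, 192), (178, 10, 8, 193), (179, 10, 8, 190), (180, 10, 8, 186), (181, 10, 8, 184), (182, 10, 8, 183), (183, 10, 8, 182), (184, 10, 9, 179), (185, 10, 9, 176)]
167 [(158, 11, 190, 236), (159, 11, 189, 236), (160, 11, 191, 236), (161, 10, 192, 229), (162, 11, 195, 186), (163, 11, 198, 135), (164, 11, 198, 103), (165, 14, 140, 93), (166, 38, 74, 89), (167, 48, 70, 95), (168, 45, 72, 92), (169, 43, 69, 92), (170, 43, 35, 118), (
[... 746 characters left out ...]
80, 115, 7, 221), (181, 110, 7, 220), (182, 115, 7, 220), (183, 120, 6, 222), (184, 110, 7, 221), (185, 110, 7, 220)]
230 [(158, 11, 190, 236), (159, 11, 188, 236), (160, 11, 189, 236), (161, 11, 189, 235), (162, 11, 192, 234), (163, 11, 191, 235), (164, 11, 189, 235), (165, 11, 190, 236), (166, 11, 190, 237), (167, 11, 192, 232), (168, 10, 196, 194), (169, 11, 198, 139), (170, 11, 203, 112), (171, 10, 194, 167), (172, 10, 193, 228), (173, 11, 190, 240), (174, 11, 192, 239), (175, 11, 189, 238), (176, 10, 136, 231), (177, 7, 47, 221), (178, 126, 6, 220), (179, 107, 8, 223), (180, 108, 6, 221), (181, 108, 6, 220), (182, 110, 7, 221), (183, 108, 6, 221), (184, 114, 6, 221), (185, 111, 8, 220)]
```

View pics/w15.png

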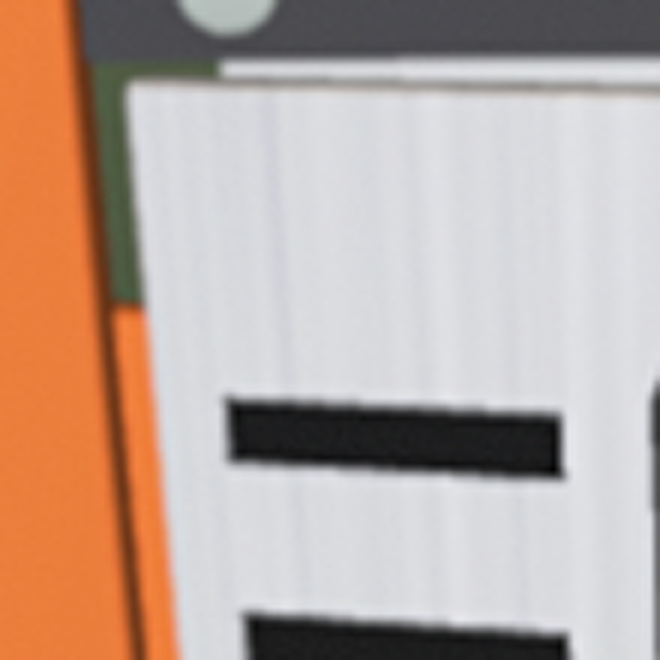

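Contact at 7.7 N. The cover's -x edge measures at u = 0.381, and the seat predicts 0.3812, so the lip is at the back stop. It is also centred in y to within 1 mm. I'll back the pad off, rise above the bar, and shut the fingers for pressing.

Request:
move_arm(motion=[[19.5, [0, 0.03, 0], 0], [19.5, [0, 0.06, 0], 0], [20.5, [0, 0.08, 0], 0], [21, [0, 0.09, 0], 0], [21, [0, 0.09, -0.15], 0], [21, [0, 0.09, -0.35], 0], [21, [0, 0.09, -0.6], 0], [21, [0, 0.09, -0.85], 0], [10, [0, 0.09, -0.9], 0], [0, [0, 0.09, -0.9], 0]])

```text
clock: 26.55
eef_pos: [0.5013, 0.2266, 0.1293]
tool_rot: [0.786, 0.619, 0.001, 0.0]
ft_force: [-0.0, 0.3, -0.9]
grip_width: 0.0002
```

```bash
python3 - <<'E'
from h import *
np.set_printoptions(precision=4,suppress=True)
for k in("eef_pos","ft_force","ft_torque","grip_width"): print(get_obs()[k])
e=get_obs()["eef_pos"]; print("u,v",e[0]*.9716-e[1]*.2367,e[0]*.2367+e[1]*.9716)
c=cam("wrist"); crop(c,70,150,410,400,2.3,"w16.png"); 
c=cam("side"); crop(c,150,100,270,200,6,"s16.png")
E
```

```text
[0.5013 0.2266 0.1293]
[-0.0487  0.3348 -0.9001]
[0.0045 0.021  0.0014]
0.0002010150753501573
u,v 0.4334532161280483 0.33887174145026133
```

View pics/w16.png

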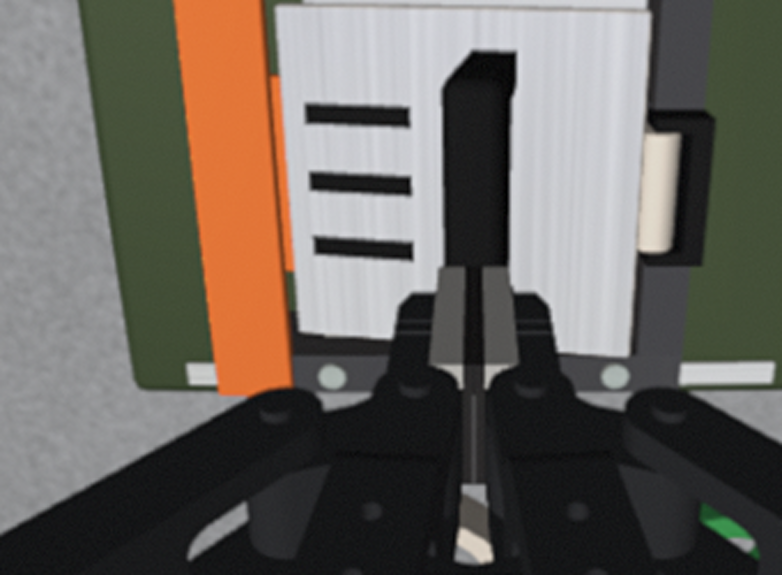

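View pics/s16.png

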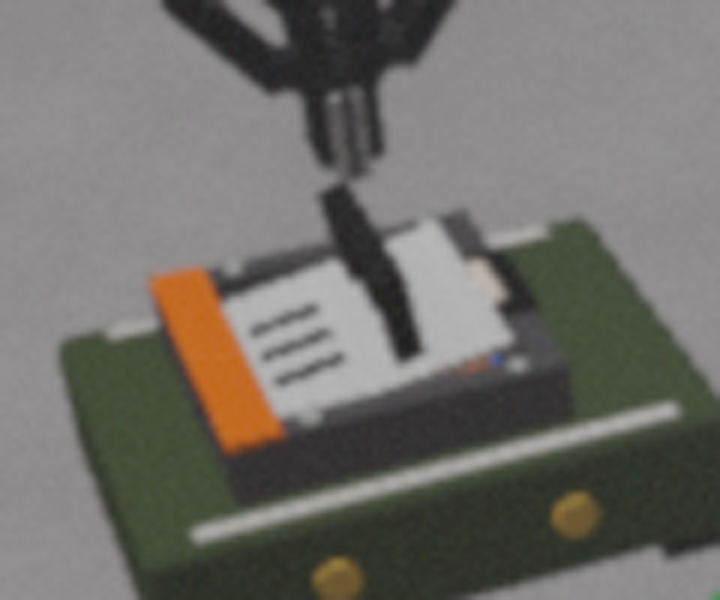

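The cover rests tilted on its own, with the lip under the ledge and the far edge on the roller. I'll press on the bar with shut fingers, starting just above contact.

Request:
move_arm(motion=[[0, [0, 0.08, 0.1], 0], [0, [0, 0.08, 0.2], 0], [0, [0, 0.08, 0.3], 0], [0, [0, 0.08, 0.4], 0], [0, [0, 0.08, 0.43], 0], [0, [0, 0.08, 0.45], 0], [0, [0, 0.08, 0.47], 0], [0, [0, 0.08, 0.49], 0], [0, [0, 0.08, 0.5], 0], [0, [0, 0.08, 0.5], 0]])

```text
clock: 27.65
eef_pos: [0.5047, 0.2254, 0.1032]
tool_rot: [0.786, 0.619, 0.0, 0.0]
ft_force: [-0.4, -0.1, -0.4]
grip_width: -0.0
```

Request:
move_arm(motion=[[0, [0, 0, 0.006], 0], [0, [0, 0, 0.012], 0], [0, [0, 0, 0.018], 0], [0, [0, 0, 0.024], 0], [0, [0, 0, 0.03], 0], [0, [0, 0, 0.036], 0], [0, [0, 0, 0.042], 0], [0, [0, 0, 0.048], 0], [0, [0, 0, 0.05], 0], [0, [0, 0, 0.05], 0]])

```text
clock: 28.65
eef_pos: [0.5061, 0.2252, 0.1012]
tool_rot: [0.786, 0.618, 0.001, 0.001]
ft_force: [3.0, -2.4, 4.6]
grip_width: -0.0003
```

Request:
move_arm(motion=[[0, [0, 0, 0.004], 0], [0, [0, 0, 0.008], 0], [0, [0, 0, 0.012], 0], [0, [0, 0, 0.016], 0], [0, [0, 0, 0.02], 0], [0, [0, 0, 0.022], 0], [0, [0, 0, 0.024], 0], [0, [0, 0, 0.024], 0], [0, [0, 0, 0.024], 0], [0, [0, 0, 0.024], 0]])

```text
clock: 29.65
eef_pos: [0.5046, 0.2254, 0.0994]
tool_rot: [0.786, 0.619, 0.0, -0.0]
ft_force: [-0.4, 0.6, -0.1]
grip_width: 0.0002
```

```bash
python3 - <<'E'
from h import *
np.set_printoptions(precision=4,suppress=True)
for k in("eef_pos","ft_force","ft_torque","grip_width"): print(get_obs()[k])
c=cam("wrist"); crop(c,70,150,410,400,2.3,"w17.png"); 
E
```

```text
[0.5046 0.2254 0.0994]
[-0.432   0.6442 -0.0571]
[ 0.0213 -0.02   -0.0063]
0.0001687507732714791
```

View pics/w17.png

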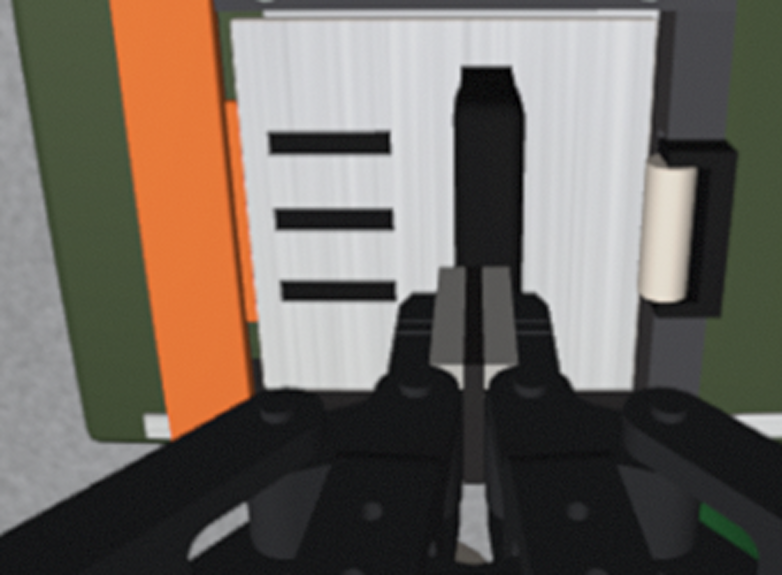

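It has swung down: the handle now looks upright and the roller overlaps the far edge (650-690, 230 in the crop). A gentle confirming press follows.

Request:
move_arm(motion=[[0, [0, 0, 0.02], 0], [0, [0, 0, 0.04], 0], [0, [0, 0, 0.06], 0], [0, [0, 0, 0.07], 0], [0, [0, 0, 0.08], 0], [0, [0, 0, 0.09], 0], [0, [0, 0, 0.1], 0], [0, [0, 0, 0.105], 0], [0, [0, 0, 0.11], 0], [0, [0, 0, 0.11], 0]])

```text
clock: 30.7
eef_pos: [0.5047, 0.2254, 0.0948]
tool_rot: [0.786, 0.619, 0.0, 0.0]
ft_force: [-1.5, -1.0, 6.4]
grip_width: 0.0001
```

I met resistance at TCP z = 94.8 mm, which puts the bar top at about 132 mm, the seated height (86 + 46). I'll retreat and check.

Request:
move_arm(motion=[[0, [0, 0, -0.1], 0], [0, [0, 0, -0.4], 0], [0, [-0.2, 0, -0.8], 0], [0, [-0.6, 0, -1.3], 0], [0, [-1.0, 0, -1.8], 0], [0, [-1.4, 0, -2.2], 0], [0, [-1.4, 0, -2.5], 0], [0, [-1.4, 0, -2.5], 0], [0, [-1.4, 0, -2.5], 0], [0, [-1.4, 0, -2.5], 0]])

```text
clock: 31.7
eef_pos: [0.4876, 0.1574, 0.2176]
tool_rot: [0.786, 0.619, -0.001, -0.0]
ft_force: [0.7, 0.3, -0.1]
grip_width: -0.0003
```

```bash
python3 - <<'E'
from h import *
np.set_printoptions(precision=4,suppress=True)
o=get_obs(); print(o["eef_pos"],o["ft_force"],o["clock"])
c=cam("wrist"); crop(c,130,20,430,220,2.6,"w18.png"); s=cam("side"); crop(s,150,100,270,200,6,"s18.png")
uv=lambda X: np.c_[X[:,0]*.9716-X[:,1]*.2367, X[:,0]*.2367+X[:,1]*.9716]
ms={"bar":((0,0,0),(179,255,45),.132),"white":((0,0,170),(179,30,255),.091)}
m=mask(c,(0,0,125),(179,40,255),(200,70,345,205)); m=cv2.morphologyEx(m,cv2.MORPH_OPEN,np.ones((7,7)))
k=max(cv2.findContours(m,0,1)[0],key=cv2.contourArea); q=cv2.approxPolyDP(cv2.convexHull(k),5,True)[:,0].astype(float)
print(q.tolist()); print(uv(onz(c,q,.091)))
b,_=rect(mask(c,(0,0,0),(179,255,45),(245,80,310,200))); print(b.tolist()); print(uv(onz(c,b,.132)))
for n,z in(("ledge",.1),):
    mm=mask(c,(3,150,100),(20,255,255),(150,30,235,225)); k=max(cv2.findContours(mm,0,1)[0],key=cv2.contourArea); print(cv2.approxPolyDP(k,6,True)[:,0].tolist())
t=cam("top")
for nm,lo,hi,roi,z in [("green",(50,100,40),(85,255,255),(230,165,310,225),.048)]:
    b,a=rect(mask(t,lo,hi,roi)); print(nm,b.mean(0))
crop(t,100,60,300,290,2.6,"t18.png")
E
```

```text
[0.4876 0.1574 0.2176] [ 0.7172  0.3401 -0.0805] 31.7
[[271.0, 70.0], [274.0, 174.0], [212.0, 171.0], [208.0, 70.0]]
[[0.4324 0.3725]
 [0.435  0.2866]
 [0.3805 0.2891]
 [0.381  0.3725]]
[[273.0, 80.0], [289.0, 80.0], [289.0, 167.0], [273.0, 167.0]]
[[0.4344 0.3622]
 [0.4458 0.3623]
 [0.4467 0.3   ]
 [0.4345 0.2999]]
[[172, 30], [183, 189], [209, 191], [201, 30]]
green [268.5 195. ]
```

View pics/w18.png

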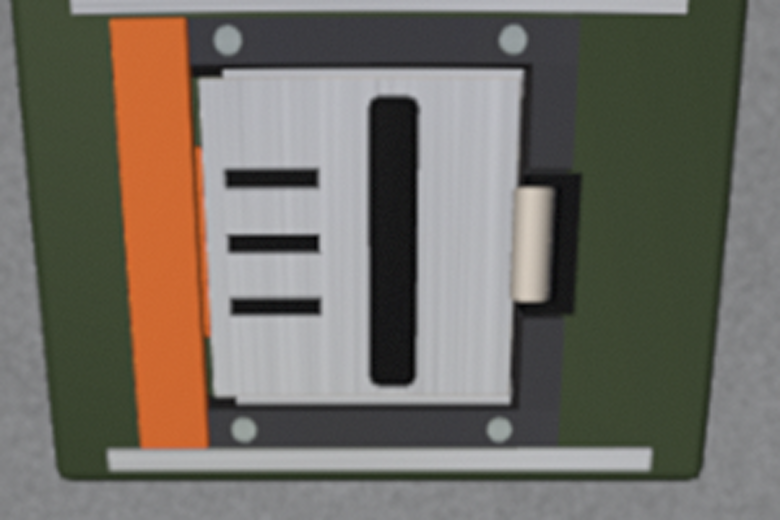

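View pics/s18.png

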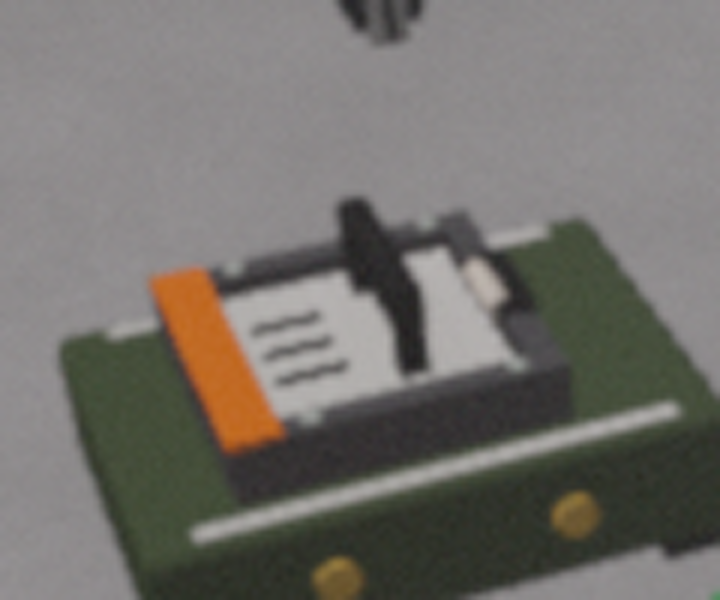

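View pics/t18.png

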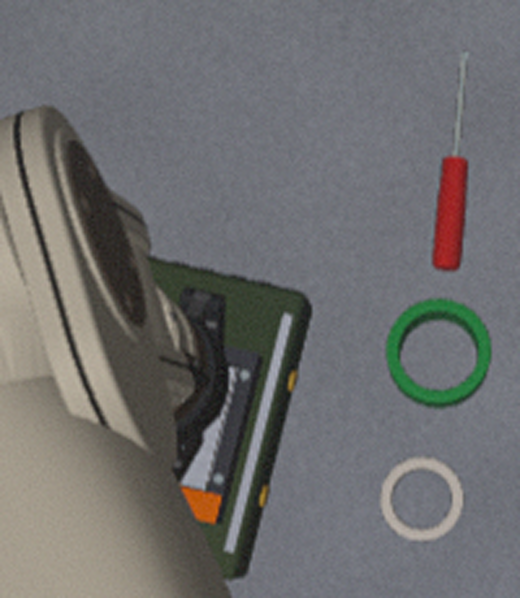

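The wrist view shows the plate flat between the walls (crop 200-525, 70-405). The roller at (533,245) overlaps its far edge, the bystanders are where they were, and the arm is clear. I'm handing in.

```bash
python3 -c "
from workcell import *
print(job_done())"
```

```text
the job is handed in; nothing more can be done
None
```

The cover is in the bay, sitting level behind the roller catch and released. I handed the job in with the clock just under 32 s of the 61 s limit; no verdict was reported.

**How it was done:** The moves could not tilt the tool, so I rested the cover's far edge on the roller and opened the fingers slowly. The lip side then dropped into the bay at about 0.17 rad; that tilt is worked out from the geometry, not measured. I slid the lip under the ledge until it stopped, then pressed the handle with shut fingers until it swung down past the roller.

**Forces:** The highest readings with the cover on the pack were about 9 N setting it on the roller, 7.7 N at the back stop and 6.4 N on the last press. They were read only about once a second, so a short peak in between, such as the snap past the roller, would not show.

**Last checks:**
- The last press stopped with the bar top at about 132 mm, which is the seated height.
- The wrist view shows the plate flat between the walls, with the roller over its far edge.
- The arm was clear of everything, with no force reading.
- The green roll measured at its starting place. The white roll and screwdriver looked unmoved by eye.

**What disagreed:**
- **Finger length:** The real fingertips end about 37 mm behind the stated tool point. My first two grasps closed above the handle. I then found the height by touching the bar on the desk (19 N) and corrected for it.
- **Final edge measurement:** The automatic plate outline in the last picture was cut short by the crop and the handle, so I judged the far side by eye. The near edge measured 0.381 along the pack's axis, against 0.3812 expected.

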